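# Clear up after a sawing batch: fold the tray, bin the stubs, ease the sprung flap

## Task

Clear up after the sawing batch. Fold up all four walls of the carton tray and stand every finished pipe length (the tall narrow pipes) upright on end inside it; swing the scrap bin's flap back until it stays open by itself, put every scrap ring (the short wide ones) into the bin, then hold the flap by its bar and ease it down shut against its spring: it must never slam. Leave the tape measure and the pipe cutter where they are.

Things in the scene. Friction and masses are not known exactly. Their poses are not given: they have to be found in the camera images.
- tray: flat carton tray blank of brown board, fixed to the table. Base 120 mm (x) by 160 mm (y), 4 mm thick; origin at the centre of its underside, z up, x away from the robot. On each edge hinges a wall 45 mm high, 4 mm thick; with all four up the free floor is about 112 x 152 mm and the wall tops stand 45 mm above the table.
- wall_near (a joint): fold angle (rad) of the wall along the base's -x edge (nearest the robot, crease at x = -60 mm, 160 mm long): 0 lying flat outward, 1.57 upright, its stop. Starts between 0.65 and 0.95: its free edge is 27 to 40 mm up. The crease is stiff: the wall stays where it is left; under 1 N folds it, but push the free edge inward and up along its arc: a level push jams while the wall lies low.
- wall_far (a joint): the same for the wall along the base's +x edge (160 mm long, crease at x = +60 mm)
- wall_left (a joint): the same for the wall along the base's +y edge (108 mm long, crease at y = +80 mm, with a hand slot)
- wall_right (a joint): the same for the wall along the base's -y edge (108 mm long, crease at y = -80 mm, with a hand slot)
- scrap_bin: grey sheet-steel scrap bin bolted to the table: 160 mm (x) by 140 mm (y) by 115 mm high, walls and floor 4 mm, open-topped under its flap. Origin at the centre of its underside, z up; its front, with the flap's pull bar, faces its own -x; the hinge runs along the top of its +x side; a thin spring strut lies along its -y side.
- flap (a joint): angle of the bin's flap (rad): 0 shut and level, 1.75 fully open at its stop, leaning back past upright. 0.6 kg. An over-centre spring pulls it shut below about 1.4 rad and slams it if let go (5 to 6 N at the bar when nearly shut); beyond about 1.45 rad it swings to the stop and stays open by itself (2 to 3 N at the bar to start it back). Starts shut.
- flap_bar (a point): middle of the flap's pull bar: round steel bar 12 mm thick, 88 mm long between two arms, parallel to the hinge (the bin's y), 40 mm out from the flap's front edge, 200 mm from the hinge line. 119 mm above the table when shut, 311 mm when fully open. Pinched from above it turns between the pads as the flap swings; 34 mm are free between it and the bin.
- flap_hinge (a point): middle of the flap's hinge line: top rear edge of the bin, 115 mm above the table, 80 mm along the bin's +x from its centre. The bar swings about it, up and back towards the bin's +x, at 200 mm; when shut it is 4 mm above hinge height.
- length_1: finished pipe length: plain dark brownish steel pipe, 34 mm outside diameter, 88 mm tall, 0.19 kg, standing on end at the start (to be gripped round the outside; its bore is solid); origin at the centre of its lower end, z along the pipe. May be absent.
- length_2: finished pipe length: plain dark brownish steel pipe, 34 mm outside diameter, 88 mm tall, 0.19 kg, standing on end at the start (to be gripped round the outside; its bore is solid); origin at the centre of its lower end, z along the pipe. May be absent.
- length_3: finished pipe length: plain dark brownish steel pipe, 34 mm outside diameter, 88 mm tall, 0.19 kg, standing on end at the start (to be gripped round the outside; its bore is solid); origin at the centre of its lower end, z along the pipe. May be absent.
- stub_1: scrap ring: light grey galvanised pipe end, 60 mm outside diameter, 34 mm tall, 0.18 kg, axis upright at the start (to be gripped round the outside; its bore is solid); origin at the centre of its lower face, z along the axis. May be absent.
- stub_2: scrap ring: light grey galvanised pipe end, 60 mm outside diameter, 34 mm tall, 0.18 kg, axis upright at the start (to be gripped round the outside; its bore is solid); origin at the centre of its lower face, z along the axis. May be absent.
- pipe_saw: orange pipe saw, fixed, always in the same place, not part of the job: it fills x above 0.61 m from y = 0.03 to 0.48 m, 0.22 m high (taller behind x = 0.67). Its crank with three black handles juts out towards the robot over x 0.45 to 0.57 m, y 0.24 to 0.40 m, 0.09 to 0.25 m above the table: keep the gripper clear of it.
- tape_measure: bystander: yellow tape measure, 36 x 74 x 64 mm, origin under its centre
- pipe_cutter: bystander: red hand pipe cutter, 82 x 176 x 36 mm, lying, origin under its centre

How it is judged:
By the outcome, as a careful person would: the job done as asked, in the order asked, and still so for the second after the job is handed in, with the robot touching nothing.
Of length_1, length_2, length_3 only 2 to 3 are there at a start; the rules pass over those that are not, and their reading is None.
Of stub_1, stub_2 only 1 to 2 are there at a start; the rules pass over those that are not, and their reading is None.
At some moment in a run one of stub_1, stub_2 may be knocked a few centimetres aside while the robot is not near it.
It also fails if it takes over 210 s, if anything falls off the work surface, if the arm or the gripper's body presses on something with over 40 N, if the wrist force passes 120 N, or if a joint passes its speed limit or range.

## Robot

A 6-joint arm with a two-finger parallel gripper is mounted at the origin on a cart in front of the work surface, level with it; the furniture and walls round the work are solid. World frame = base frame: x ahead of the robot, y to its left, z up, the work surface at z = 0. Lengths are in m, angles in degrees, forces in N, time in s.
With the tool pointing down it reaches from about 0.4 to 0.825 m from the base axis. Payload 7 kg.
Tool frame: the origin (TCP) lies between the finger pads; the fingertips stand 25 mm ahead of it and the grasp point (between the pads) lies 6 mm ahead of it; z points along the fingers, y is the line along which they close (so a half turn about z gives the same grasp; the last joint's range is limited). The gripper opens to 88 mm and grips with 3 to 60 N. Pads are 19 mm wide; open, the fingers measure 130 mm over their backs; the gripper's body (78 mm by 193 mm) begins 47 mm behind the grasp point.
Start: joints at [-46.862, 20.546, 0.682, 0, -70.136, -16.507], TCP at [0.303, -0.603, 0.252] pointing down, gripper open.
Joint ranges: [-176.03, 176.03], [-82.01, 121.73], [-58.28, 71.71], [-173.87, 95.51], [-174.79, -0.11], [-173.66, 173.66]. Speed limits (degrees/s): [136.94, 136.94, 172.46, 180, 180, 180].

## Interface

Orientations are given as [roll, pitch, yaw] about the fixed x, y, z axes, in that order (R = Rz(yaw) Ry(pitch) Rx(roll)).
In Python, from plant import ctrl gives the robot as it stands.
- The arm moves only by the shell command python3 drive.py 'ROWS'. ROWS is a JSON list of rows, 1 to 8 of them, each of 5 numbers: dx, dy, dz in m, then a turn about the tool's z in degrees, then the finger opening in m; each row is the pose to reach, as a shift and turn from the pose commanded when the command began, along the tool's axes at that moment; what a row does not reach only later rows make up. A row lasts 1/8 s, in which the tool goes at most 0.0625 m and 10.7 degrees, less where a joint would pass 70% of its speed; a pose out of reach is approached as far as the arm can. The fingers move at their own pace and stop on an object; the grip force is fixed at half the most. Time passes only in rows, so rows that do not move let the fingers close. It prints the time, the measured TCP pose, the force, the opening and the grip force at its end.
- ctrl.get_obs(): the state, without advancing time (a new reading comes with each control period).
- ctrl.snapshot(name): name is "scene" or "side" or "wrist"; returns a dict with "frame" (400x640x3 uint8, red, green, blue), "z_map" (400x640 float32, m along the optical axis (not along the pixel's ray), 0 where there is no reading), "fovy" (degrees; the focal length in pixels is half the picture's height over the tangent of half this angle, whatever the lens; pixels are square), "cx", "cy" (the principal point, pixels), "k1" (the pictures are not rectified: a ray, as slopes to the right and down, at radius r is drawn at 1 + k1 r^2 times it, then the intrinsics apply), "R" (3x3) and "t" (3): a world point X has camera coordinates R X + t; the wrist camera has in their place "T_tool_cam" (4x4, takes a point from camera to tool coordinates, whose origin is the TCP and whose axes are the flange's). Camera axes: x right, y down, z forward; pixel columns grow to the right and rows downward; lengths in m; the calibration is good to about 2 mm. A picture is of the moment at which its call begins: read the wrist's pose just before it.
- ctrl.close_job(): hands the job in; it is judged then, once.
The state is a dict: "clock": time; "joint_pos": joint angles; "qvel": joint speeds; "tau": joint torques, N m; "tool_pos": TCP position; "orientation": TCP orientation; "force": force on the tool from outside, world axes, zero at the start; "moment": the same for the moment, N m; "opening": finger opening in m; "gripper_force": force on a finger pad.
Only numpy, scipy, OpenCV 4.12 (cv2) and the standard library are available. Lean on these libraries where they do the work, as an engineer would, in place of code of your own. Each camera call takes 0.05 s, during which the arm holds its last target. There are 200 camera calls.

## Working session

There is one attempt and no reset: what is moved stays moved. The work goes in short steps, Python scripts to look and compute and a shell command to move; the robot and the scene stay as the last step left them, time stands still between calls to the robot, and variables do not carry over. Pictures are saved under pics/ and viewed, at most 14 in all, crops included, and the job is handed in when it is done.

```bash
ls; mkdir -p pics; python3 - <<'E'
from plant import ctrl
import cv2
print(ctrl.get_obs())
for n in("scene","side"):
    s=ctrl.snapshot(n); cv2.imwrite(f"pics/{n}0.png",s["frame"][:,:,::-1]); print({k:v for k,v in s.items() if k not in("frame","z_map")})
s=ctrl.snapshot("wrist");print({k:v for k,v in s.items() if k not in("frame","z_map")})
E
```

```text
drive.py
pics
plant.py
{'clock': 0.0, 'joint_pos': array([-4.68621861e+01,  2.05887683e+01,  6.34586630e-01, -2.15544840e-02,
       -7.01360930e+01, -1.65085300e+01]), 'qvel': array([ 0.02249831,  0.06436915, -0.08515687,  0.09447895, -0.00342726,
        0.12580504]), 'tau': array([ 1.22973674e-03, -5.82723927e+01,  2.93067133e+01,  6.99730128e+00,
        6.97033349e-03, -1.65691481e-04]), 'tool_pos': array([ 0.3023479 , -0.60299582,  0.25065442]), 'orientation': array([ 1.79907688e+02, -6.22735857e-03, -1.53378051e+02]), 'force': array([ 1.35886649, -0.73810015, -0.57979536]), 'moment': array([ 0.00488335, -0.01360157, -0.03070906]), 'gripper_force': 0.0, 'opening': 0.08787227013902463}
{'fovy': 55.012186070935044, 'cx': 318.6386499332001, 'cy': 205.218347299458, 'k1': -0.0031816058628446908, 'R': array([[-0.8566348 , -0.51570629,  0.01496115],
       [-0.39826244,  0.64255926, -0.65460265],
       [ 0.32796928, -0.56671387, -0.75582507]]), 't': array([0.49404404, 0.2394334 , 1.21720872])}
{'fovy': 51.510258351066255, 'cx': 328.3386388396289, 'cy': 205.36448630759918, 'k1': -0.021427558637537952, 'R': array([[-0.86113362, -0.5081937 , -0.01371314],
       [-0.33052531,  0.5801623 , -0.74442241],
       [ 0.38626663, -0.63651463, -0.66756814]]), 't': array([0.49510942, 0.22165605, 1.15212059])}
{'fovy': 61.47180650323358, 'cx': 319.39627085612887, 'cy': 200.14991292339047, 'k1': -0.04603910821244499, 'T_tool_cam': array([[-3.58561831e-04, -9.63066625e-01, -2.69262972e-01,
         7.26347073e-02],
       [ 9.99999936e-01, -3.43461564e-04, -1.03190714e-04,
        -6.37130141e-05],
       [ 6.89805091e-06, -2.69262991e-01,  9.63066686e-01,
        -1.31982839e-01],
       [ 0.00000000e+00,  0.00000000e+00,  0.00000000e+00,
         1.00000000e+00]])}
```
View pics/scene0.png

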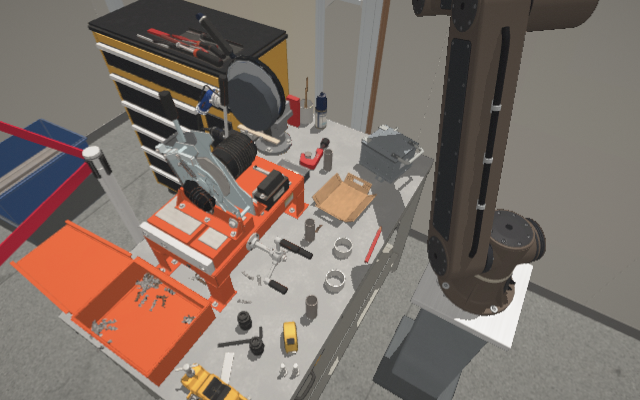

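View pics/side0.png

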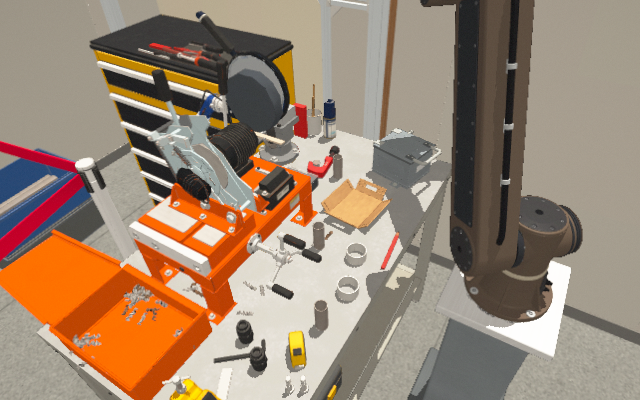

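Scene: three dark lengths at (328,158), (309,229), (311,305); rings at (343,246), (335,281); tray around (344,198), bin around (390,155), tape (290,336), cutter (315,157). Side view shows the same.

```bash
cat > h.py <<'E'
import numpy as np, cv2
from plant import ctrl
from scipy.spatial.transform import Rotation as Ro
def snap(n):
    o=ctrl.get_obs(); s=ctrl.snapshot(n)
    if n=="wrist":
        T=s["T_tool_cam"]; Rt=Ro.from_euler("xyz",o["orientation"],degrees=True).as_matrix()
        s["Rwc"]=Rt@T[:3,:3]; s["C"]=Rt@T[:3,3]+o["tool_pos"]
    else: s["Rwc"]=s["R"].T; s["C"]=-s["R"].T@s["t"]
    s["f"]=200/np.tan(np.radians(s["fovy"]/2)); return s
def slopes(s,uv):
    p=(np.atleast_2d(uv).astype(float)-[s["cx"],s["cy"]])/s["f"]; q=p.copy()
    for _ in range(8): q=p/(1+s["k1"]*(q**2).sum(1,keepdims=True))
    return np.c_[q,np.ones(len(q))]
def plane(s,uv,z):
    d=slopes(s,uv)@s["Rwc"].T; return s["C"]+d*((z-s["C"][2])/d[:,2])[:,None]
def cloud(s):
    v,u=np.mgrid[0:400,0:640]; q=slopes(s,np.c_[u.ravel(),v.ravel()])
    P=(q*s["z_map"].reshape(-1,1))@s["Rwc"].T+s["C"]; P[s["z_map"].ravel()<=0]=np.nan
    return P.reshape(400,640,3)
def tri(s1,uv1,s2,uv2):
    A=[];b=[];ds=[]
    for s,uv in((s1,uv1),(s2,uv2)):
        d=(slopes(s,uv)@s["Rwc"].T)[0];d/=np.linalg.norm(d);M=np.eye(3)-np.outer(d,d);A.append(M);b.append(M@s["C"])
    return np.linalg.lstsq(np.vstack(A),np.hstack(b),rcond=None)[0]
def topmap(P,img,x0=.25,x1=.85,y0=-.65,y1=.55,r=.002):
    "orthographic colour and height map: row down = -x, column right = -y"
    H=np.full((int((x1-x0)/r),int((y1-y0)/r)),np.nan);I=np.zeros(H.shape+(3,),np.uint8)
    p=P.reshape(-1,3);c=img.reshape(-1,3);k=np.isfinite(p).all(1);p=p[k];c=c[k]
    i=((x1-p[:,0])/r).astype(int);j=((y1-p[:,1])/r).astype(int)
    k=(i>=0)&(i<H.shape[0])&(j>=0)&(j<H.shape[1])&(p[:,2]<.4);o=np.argsort(p[k,2])
    i,j,z,c=i[k][o],j[k][o],p[k,2][o],c[k][o];H[i,j]=z;I[i,j]=c
    return H,I
E
python3 - <<'E'
from h import *
a=snap("scene");b=snap("side")
P=cloud(a)
H,I=topmap(P,a["frame"]); 
H2,I2=topmap(cloud(b),b["frame"])
I[np.isnan(H)]=I2[np.isnan(H)]
for k in range(0,600,50): 
    I[:,k]//=2
for k in range(0,300,50): I[k]//=2
cv2.imwrite("pics/top.png",I[:,:,::-1])
crop=np.vstack([cv2.resize(b["frame"][115:275,260:450],None,fx=3.5,fy=3.5,interpolation=cv2.INTER_CUBIC)])
cv2.imwrite("pics/crop.png",crop[:,:,::-1])
n=[((328,158),(337,165)),((309,229),(319,235)),((311,305),(321,313)),((343,246),(355,254)),((335,281),(347,288)),((290,336),(297,345)),((344,198),(356,203)),((390,155),(403,160))]
for u,v in n: print(u,P[u[1],u[0]].round(3),tri(a,u,b,v).round(3))
E
```

```text
(328, 158) [ 0.648 -0.187  0.067] [ 0.673 -0.231  0.022]
(309, 229) [0.525 0.149 0.075] [0.545 0.112 0.02 ]
(311, 305) [0.375 0.378 0.087] [0.389 0.353 0.03 ]
(343, 246) [0.419 0.104 0.003] [ 0.429  0.083 -0.031]
(335, 281) [0.376 0.233 0.002] [0.373 0.241 0.017]
(290, 336) [0.383 0.472 0.061] [0.383 0.47  0.057]
(344, 198) [ 0.52  -0.089  0.004] [ 0.51  -0.07   0.027]
(390, 155) [ 0.432 -0.265  0.126] [ 0.463 -0.363  0.036]
```

View pics/top.png

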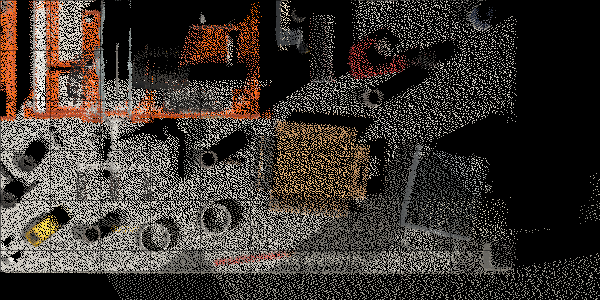

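View pics/crop.png

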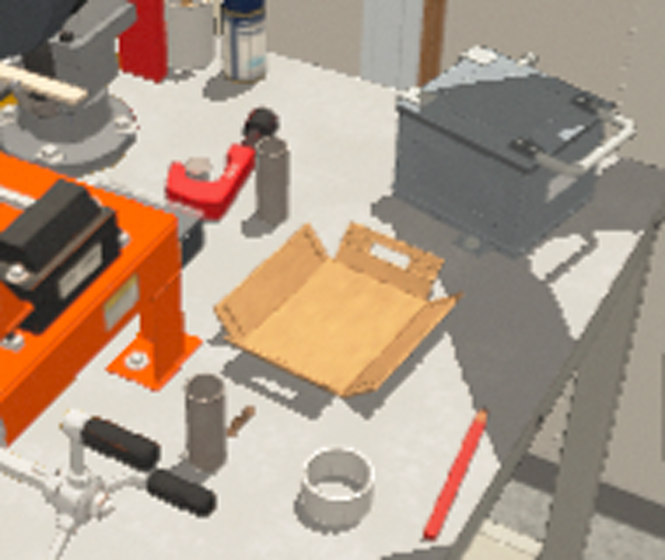

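Top map: lengths near (0.66,-0.19), (0.535,0.14), (0.38,0.36); rings near (0.41,0.11), (0.375,0.235); tray near (0.52,-0.08); bin near (0.47,-0.33), its bar facing the robot. I'll look with the wrist camera from above.

```bash
cat >> h.py <<'E'
def to(x,y,z,yaw=None):
    "tool-frame shift and turn from the measured pose"
    o=ctrl.get_obs();R=Ro.from_euler("xyz",o["orientation"],degrees=True).as_matrix()
    d=R.T@(np.array([x,y,z])-o["tool_pos"]);t=0 if yaw is None else -((yaw-o["orientation"][2]+180)%360-180)
    print("to",d.round(4),"turn",round(t,2),"rows",round(np.linalg.norm(d)/.0625,1),round(abs(t)/10.7,1))
E
python3 drive.py '[[-0.38,0.425,-0.2,26.6,0.088],[-0.38,0.425,-0.2,26.6,0.088],[-0.38,0.425,-0.2,26.6,0.088],[-0.38,0.425,-0.2,26.6,0.088],[-0.38,0.425,-0.2,26.6,0.088],[-0.38,0.425,-0.2,26.6,0.088],[-0.38,0.425,-0.2,26.6,0.088],[-0.38,0.425,-0.2,26.6,0.088]]'
python3 -c "
from h import *
o=ctrl.get_obs();print(o['tool_pos'],o['orientation'],o['joint_pos'],o['force']);to(.45,-.05,.45,180)"
```

```text
clock: 1.25
tool_pos: [0.4256, -0.1472, 0.4177]
orientation: [180.0, 0.1, -180.0]
force: [2.5, -0.3, 0.4]
opening: 0.0875
gripper_force: 0.0
[ 0.42559998 -0.14716744  0.41770207] [ 1.79990168e+02  5.70544278e-02 -1.79971518e+02] [ 6.13050710e+00 -5.31389045e+00 -8.66000434e+00 -3.71753562e-03
 -8.65961099e+01 -9.61018012e+01] [ 2.49261687 -0.31215845  0.43612634]
to [-0.0245  0.0972 -0.0323] turn 0.03 rows 1.7 0.0
```

```bash
python3 drive.py '[[-0.0245,0.097,-0.032,0,0.088],[-0.0245,0.097,-0.032,0,0.088],[-0.0245,0.097,-0.032,0,0.088]]'
python3 - <<'E'
from h import *
s=snap("wrist");cv2.imwrite("pics/w1.png",s["frame"][:,:,::-1]);np.savez("w1.npz",**s)
E
```

```text
clock: 1.62
tool_pos: [0.4508, -0.0497, 0.4495]
orientation: [180.0, 0.1, -179.7]
force: [0.4, -0.1, -0.9]
opening: 0.0875
gripper_force: 0.0
```

View pics/w1.png

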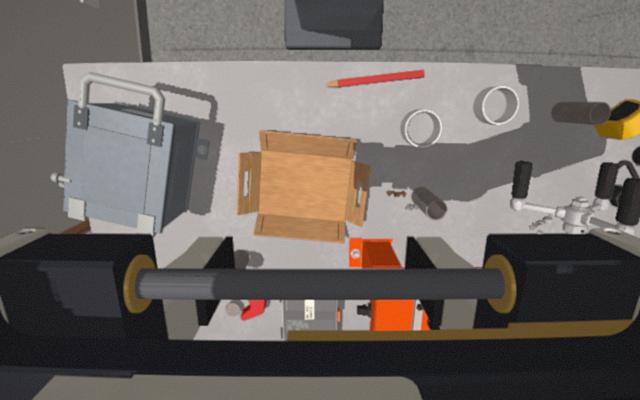

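Wrist view: bin at (120,165) with bar up at (120,85), tray centre ~(305,185), length_2 (430,203), rings (422,128) and (500,105), length_3 (580,112), tape (622,118).

```bash
cat >> h.py <<'E'
def blob(P,c,r,z0,z1):
    k=(np.hypot(P[...,0]-c[0],P[...,1]-c[1])<r)&(P[...,2]>z0)&(P[...,2]<z1); p=P[k]
    if len(p)<8: return None
    (x,y),R=cv2.minEnclosingCircle(p[:,:2].astype(np.float32)); return np.round([x,y,2*R,np.median(p[:,2]),np.percentile(p[:,2],98),len(p)],4)
E
python3 - <<'E'
from h import *
s=dict(np.load("w1.npz"));W=cloud(s);A=snap("scene");B=snap("side");PA,PB=cloud(A),cloud(B)
for n,P in(("W",W),("scene",PA),("side",PB)):
    print(n,"table",np.nanmedian(P[...,2][(abs(P[...,2])<.015)&(P[...,0]>.35)&(P[...,0]<.6)]))
    for nm,c,h in(("L1",(.66,-.185),.088),("L2",(.535,.14),.088),("L3",(.385,.37),.088),("S1",(.413,.112),.034),("S2",(.377,.235),.034)):
        print(nm,blob(P,c,.05,h-.006,h+.006),blob(P,c,.045,.02,h-.008))
# bin bar, flap, tray by rays
uv=dict(barL=(84,82),barR=(160,96),flapNL=(68,102),flapNR=(172,121),flapFL=(70,224),flapFR=(157,232))
for k,v in uv.items(): print(k,W[v[1],v[0]].round(3),plane(s,v,.119)[0].round(3))
u8=s["frame"].astype(int);m=((u8[...,0]-u8[...,2]>45)&(u8[...,0]<230)&(W[...,0]<.62)&(W[...,0]>.4)&(abs(W[...,1]+.07)<.13)).astype(np.uint8)
fl=m&(abs(W[...,2]-.004)<.004);n,l,st,ct=cv2.connectedComponentsWithStats(fl.astype(np.uint8));i=1+st[1:,4].argmax()
p=W[l==i][:,:2].astype(np.float32);print("floor",cv2.minAreaRect(p),len(p))
wl=W[(m>0)&(W[...,2]>.01)&(W[...,2]<.06)];print("wall pts",len(wl))
c=np.array(cv2.minAreaRect(p)[0])
for nm,k in(("near",wl[:,0]<c[0]-.055),("far",wl[:,0]>c[0]+.055),("left",wl[:,1]>c[1]+.075),("right",wl[:,1]<c[1]-.075)):
    q=wl[k];print(nm,q.min(0).round(3),q.max(0).round(3),len(q))
E
```

```text
W table -0.000953137876151533
L1 None [ 6.495e-01 -1.938e-01  3.100e-02  3.850e-02  6.600e-02  1.600e+02]
L2 [5.330e-01 1.314e-01 3.480e-02 8.610e-02 8.820e-02 1.400e+02] [5.325e-01 1.305e-01 3.410e-02 5.600e-02 7.930e-02 5.060e+02]
L3 [3.824e-01 3.635e-01 3.540e-02 8.570e-02 8.830e-02 1.890e+02] [3.819e-01 3.640e-01 3.620e-02 5.980e-02 7.920e-02 7.990e+02]
S1 [4.116e-01 1.170e-01 6.170e-02 3.250e-02 3.430e-02 2.770e+02] [4.116e-01 1.155e-01 6.020e-02 2.320e-02 2.590e-02 7.600e+01]
S2 [3.744e-01 2.390e-01 6.300e-02 3.220e-02 3.430e-02 3.130e+02] [3.741e-01 2.374e-01 6.020e-02 2.310e-02 2.570e-02 1.270e+02]
scene table 0.0004665032178904349
L1 [ 0.655  -0.1953  0.0363  0.0864  0.0906 28.    ] [ 6.70e-01 -1.85e-01  6.99e-02  5.25e-02  7.94e-02  1.25e+02]
L2 [ 0.5338  0.1341  0.0366  0.0858  0.0912 35.    ] [5.324e-01 1.340e-01 3.780e-02 5.800e-02 7.900e-02 1.430e+02]
L3 [3.833e-01 3.660e-01 3.620e-02 8.630e-02 9.050e-02 4.900e+01] [3.819e-01 3.660e-01 3.630e-02 5.600e-02 7.960e-02 1.690e+02]
S1 [4.121e-01 1.203e-01 6.150e-02 3.280e-02 3.730e-02 7.000e+01] [4.114e-01 1.185e-01 6.290e-02
[... 778 characters left out ...]
-01 6.300e-02 2.240e-02 2.590e-02 5.200e+01]
barL [ 0.346 -0.361  0.124] [ 0.345 -0.365  0.119]
barR [ 0.365 -0.261  0.122] [ 0.365 -0.262  0.119]
flapNL [ 0.371 -0.391  0.12 ] [ 0.371 -0.392  0.119]
flapNR [ 0.4   -0.273  0.065] [ 0.398 -0.25   0.119]
flapFL [ 0.69  -0.739 -0.273] [ 0.547 -0.423  0.119]
flapFR [ 0.558 -0.29   0.119] [ 0.558 -0.29   0.119]
floor ((0.5154064893722534, -0.07722720503807068), (0.16876868903636932, 0.13057877123355865), 83.97799682617188) 6552
wall pts 4869
near [ 0.416 -0.182  0.01 ] [0.46  0.01  0.035] 1523
far [ 0.57  -0.163  0.01 ] [0.62 0.06 0.06] 1766
left [ 0.43  -0.002  0.01 ] [0.62 0.06 0.06] 1068
right [ 0.453 -0.191  0.01 ] [ 0.595 -0.152  0.037] 1036
```

```bash
cat >> h.py <<'E'
TC=np.array([.5154,-.0772]);TY=np.radians(-6.0)
def tray(x,y):
    c,s=np.cos(TY),np.sin(TY);return TC+[c*x-s*y,s*x+c*y]
def intray(P):
    d=P[...,:2]-TC;c,s=np.cos(TY),np.sin(TY);return np.stack([c*d[...,0]+s*d[...,1],-s*d[...,0]+c*d[...,1],P[...,2]],-1)
E
python3 - <<'E'
from h import *
s=dict(np.load("w1.npz"));A=snap("scene");B=snap("side")
for s in(s,A,B):
    P=cloud(s);u=s["frame"].astype(int);q=intray(P)
    hsv=cv2.cvtColor(s["frame"],cv2.COLOR_RGB2HSV);m=(hsv[...,0]>8)&(hsv[...,0]<22)&(hsv[...,1]>70)&(hsv[...,1]<190)&(abs(q[...,0])<.12)&(abs(q[...,1])<.13)&(q[...,2]<.06)
    print("npix",m.sum())
    for nm,k in(("near",(q[...,0]<-.062)&(abs(q[...,1])<.06)),("far",(q[...,0]>.062)&(abs(q[...,1])<.06)),("left",(q[...,1]>.082)&(abs(q[...,0])<.045)),("right",(q[...,1]<-.082)&(abs(q[...,0])<.045))):
        a=q[m&k];a=a[a[:,2]>.012]
        if len(a)<9: print(nm,len(a));continue
        ax=0 if nm in("near","far") else 1
        d=abs(a[:,ax]);f=np.polyfit(d,a[:,2],1);print(nm,"n",len(a),"top z",np.percentile(a[:,2],97).round(4),"out",np.percentile(d,97).round(4),"slope angle rad",np.arctan(f[0]).round(3),"crossing z0 at",(-f[1]/f[0]).round(4))
P=cloud(B)
k=(P[...,2]>.07)&(P[...,2]<.3)&(P[...,0]>.6)&(P[...,0]<.8)&(P[...,1]<.03)&(P[...,1]>-.3);p=P[k]
h,xe,ye=np.histogram2d(p[:,0],p[:,1],bins=[np.arange(.6,.81,.025),np.arange(-.3,.04,.03)]);print(h.astype(int))
E
```

```text
npix 11729
near n 1025 top z 0.0314 out 0.0922 slope angle rad 0.671 crossing z0 at 0.0522
far n 1062 top z 0.0361 out 0.086 slope angle rad 0.875 crossing z0 at 0.056
left n 626 top z 0.0369 out 0.1063 slope angle rad 0.897 crossing z0 at 0.0758
right n 694 top z 0.0342 out 0.1096 slope angle rad 0.77 crossing z0 at 0.0739
npix 1895
near n 135 top z 0.0337 out 0.0921 slope angle rad 0.676 crossing z0 at 0.0506
far n 218 top z 0.038 out 0.0866 slope angle rad 0.816 crossing z0 at 0.0524
left n 28 top z 0.0402 out 0.1091 slope angle rad 0.864 crossing z0 at 0.0744
right n 143 top z 0.0364 out 0.1073 slope angle rad 0.702 crossing z0 at 0.0675
npix 2151
near n 132 top z 0.0323 out 0.0957 slope angle rad 0.641 crossing z0 at 0.0524
far n 246 top z 0.0378 out 0.0838 slope angle rad 0.826 crossing z0 at 0.0503
left n 45 top z 0.0392 out 0.1092 slope angle rad 0.959 crossing z0 at 0.0811
right n 174 top z 0.0349 out 0.1081 slope angle rad 0.697 crossing z0 at 0.0688
[[  0   0   0   0   0   0   0   0   0   0   2]
 [  0   0   4  28   2   0   0   0   0   0   1]
 [  0   0  11  28   3   0   0   0   0   0   0]
 [  0   0   0   0   0   0   0   0   0   0   0]
 [  0   0   0   0   0   0   0   0   0   0   0]
 [  0   0   0   0   0   0   0   0   0   4   1]
 [  0   0   0   0   0   0   0   2  18  54   0]
 [  0   0   0   0   0   0   0   0  13 104   0]]
```

```bash
sed -i 's/^TC=.*;TY/TC=np.array([.5167,-.0767]);TY/' h.py
python3 drive.py '[[0.046,-0.015,0.3,6.3,0],[0.046,-0.015,0.3,6.3,0],[0.046,-0.015,0.3,6.3,0],[0.046,-0.015,0.3,6.3,0],[0.046,-0.015,0.3,6.3,0],[0.046,-0.015,0.3,6.3,0]]'
python3 -c "
from h import *
print(tray(-.112,0));to(*tray(-.112,0),.033,174);print(ctrl.get_obs()['opening'])"
```

```text
clock: 2.62
tool_pos: [0.4009, -0.0687, 0.1461]
orientation: [-179.8, -0.4, 173.6]
force: [-0.0, 0.7, 1.0]
opening: 0.0331
gripper_force: 0.0
[ 0.40531355 -0.06499281]
to [-0.0048  0.0045  0.1131] turn -0.4 rows 1.8 0.0
0.033141340390220694
```

```bash

python3 drive.py '[[-0.004,0.003,0.113,0,0],[-0.004,0.003,0.113,0,0],[-0.004,0.003,0.113,0,0],[-0.004,0.003,0.113,0,0]]'
python3 -c "
from h import *
o=ctrl.get_obs();print(intray(o['tool_pos'][None]))"
```

```text
clock: 3.12
tool_pos: [0.4106, -0.0642, 0.038]
orientation: [180.0, 0.1, 173.8]
force: [-0.6, -0.4, 1.0]
opening: 0.0003
gripper_force: 0.0
[[-0.10682508  0.00134285  0.03798003]]
```

```bash

python3 drive.py '[[-0.009,0,-0.007,0,0],[-0.017,0,-0.012,0,0],[-0.025,0,-0.015,0,0],[-0.033,0,-0.0165,0,0],[-0.037,0,-0.0165,0,0],[-0.0385,0,-0.0165,0,0],[-0.0385,0,-0.0165,0,0]]'
python3 -c "
from h import *
o=ctrl.get_obs();print(intray(o['tool_pos'][None]))"
```

```text
clock: 4.0
tool_pos: [0.4457, -0.0689, 0.0517]
orientation: [-180.0, -0.1, 173.7]
force: [-3.2, 1.1, 1.4]
opening: 0.0001
gripper_force: 1.8
[[-0.07144674  0.00033638  0.05168377]]
```

```bash

python3 drive.py '[[-0.002,0,0,0,0],[-0.002,0,0,0,0]]'
python3 -c "
from h import *
o=ctrl.get_obs();print(intray(o['tool_pos'][None]),tray(0,0));s=snap('side');P=intray(cloud(s));hsv=cv2.cvtColor(s['frame'],cv2.COLOR_RGB2HSV);m=(hsv[...,0]>8)&(hsv[...,0]<22)&(hsv[...,1]>70)&(hsv[...,1]<190)
a=P[m&(P[...,0]<-.052)&(P[...,0]>-.1)&(abs(P[...,1])<.07)];print(a[a[:,2]>.03].mean(0),a[a[:,2]<.02].mean(0),np.percentile(a[:,2],97))"
```

```text
clock: 4.25
tool_pos: [0.446, -0.0692, 0.0515]
orientation: [-179.9, -0.3, 173.7]
force: [-10.3, 4.4, 6.8]
opening: 0.0006
gripper_force: 5.1
[[-0.07115036  0.00010711  0.05148137]] [ 0.5167 -0.0767]
[-0.07578777  0.04325787  0.34560092] [-0.06329782  0.03994649  0.00962207] 0.46530278920468343
```

```bash

python3 drive.py '[[0.012,0,0,0,0],[0.012,0,-0.06,0,0],[-0.05,0,-0.12,-10,0],[-0.11,0,-0.12,-20,0],[-0.17,0,-0.12,-30,0],[-0.19,0,-0.12,-40,0],[-0.19,0,-0.12,-50,0],[-0.19,0,-0.12,-60,0]]'
python3 -c "
from h import *
to(*tray(.122,0),.12,-96);o=ctrl.get_obs();print(o['joint_pos'])"
```

```text
clock: 5.3
tool_pos: [0.6381, -0.0897, 0.1716]
orientation: [-180.0, 0.0, -126.0]
force: [-0.4, -0.4, -0.2]
opening: 0.0004
gripper_force: 0.0
to [-0.0002  0.0002  0.0516] turn -29.96 rows 0.8 2.8
[ 9.32252312e+00  2.10236635e+01 -9.54708578e+00  1.85945944e-02
 -5.94129918e+01 -4.52928127e+01]
```

```bash

python3 drive.py '[[0,0,0.04,-10,0],[0,0,0.04,-20,0],[0,0,0.04,-30,0],[0,0,0.08,-30,0],[0,0,0.137,-30,0],[0,0,0.137,-30,0],[0,0,0.137,-30,0]]'
python3 -c "
from h import *
o=ctrl.get_obs();print(intray(o['tool_pos'][None]))"
```

```text
clock: 6.18
tool_pos: [0.6388, -0.0896, 0.0369]
orientation: [-179.9, -0.0, -96.2]
force: [1.0, 0.3, 1.0]
opening: 0.0002
gripper_force: 0.0
[[ 1.22811658e-01 -7.42600553e-05  3.68759183e-02]]
```

```bash

python3 drive.py '[[0,0.012,0,0,0],[0,0.018,-0.004,0,0],[0,0.026,-0.008,0,0],[0,0.034,-0.0105,0,0],[0,0.042,-0.011,0,0],[0,0.043,-0.011,0,0],[0,0.044,-0.011,0,0]]'
python3 -c "
from h import *
o=ctrl.get_obs();print(intray(o['tool_pos'][None]),o['force'])"
```

```text
clock: 7.05
tool_pos: [0.5938, -0.0848, 0.046]
orientation: [180.0, -0.0, -96.3]
force: [0.8, 0.3, -0.8]
opening: 0.0004
gripper_force: 0.2
[[ 7.75076722e-02 -2.38052303e-05  4.60406073e-02]] [ 0.7959644   0.34095952 -0.819137  ]
```

```bash

python3 drive.py '[[0,0.002,0,0,0],[0,0.003,0,0,0],[0,0.003,0,0,0]]'
python3 drive.py '[[0,0.002,0,0,0],[0,0.002,0,0,0]]'
python3 drive.py '[[0,0.002,0,0,0],[0,0.002,0,0,0]]'
```

```text
clock: 7.42
tool_pos: [0.5927, -0.0845, 0.0465]
orientation: [-179.8, 0.0, -96.2]
force: [4.3, -1.2, -2.1]
opening: 0.0004
gripper_force: 2.6
clock: 7.68
tool_pos: [0.5924, -0.0842, 0.0469]
orientation: [-179.6, 0.0, -96.2]
force: [10.2, -3.1, -5.3]
opening: 0.0002
gripper_force: 4.5
clock: 7.92
tool_pos: [0.5921, -0.084, 0.0474]
orientation: [-179.5, 0.1, -96.2]
force: [14.5, -5.5, -7.6]
opening: 0.0001
gripper_force: 6.5
```

```bash

python3 drive.py '[[0,-0.02,0,0,0],[0,-0.02,-0.06,0,0],[0,-0.02,-0.1,0,0.064],[0.06,0.03,-0.1,0,0.064],[0.12,0.07,-0.1,0,0.064],[0.13,0.07,-0.1,0,0.064],[0.13,0.07,-0.1,0,0.064]]'
python3 -c "
from h import *
to(*tray(0,-.13),.034,-96)"
```

```text
clock: 8.8
tool_pos: [0.5013, -0.2072, 0.1462]
orientation: [179.9, 0.0, -96.4]
force: [-0.0, 0.3, 0.3]
opening: 0.0443
gripper_force: 0.0
to [-0.0014 -0.0018  0.1122] turn -0.44 rows 1.8 0.0
```

```bash

python3 drive.py '[[-0.001,-0.002,0.05,-0.4,0.064],[-0.001,-0.002,0.112,-0.4,0.064],[-0.001,-0.002,0.112,-0.4,0.064],[-0.001,-0.002,0.112,-0.4,0.064]]'
python3 -c "
from h import *
o=ctrl.get_obs();print(intray(o['tool_pos'][None]),o['force'])"
```

```text
clock: 9.3
tool_pos: [0.5062, -0.2047, 0.0356]
orientation: [-180.0, -0.0, -95.8]
force: [0.1, -0.7, 0.2]
opening: 0.0642
gripper_force: 0.0
[[ 0.00295755 -0.12841434  0.03556246]] [ 0.09605366 -0.70629811  0.23250331]
```

```bash

python3 drive.py '[[-0.006,0,0,0,0.064],[-0.013,0,-0.006,0,0.064],[-0.0205,0,-0.011,0,0.064],[-0.029,0,-0.0135,0,0.064],[-0.038,0,-0.0145,0,0.064],[-0.0405,0,-0.0145,0,0.064],[-0.0405,0,-0.0145,0,0.064]]'
python3 drive.py '[[-0.002,0,0,0,0.064],[-0.002,0,0,0,0.064]]'
python3 -c "
from h import *
o=ctrl.get_obs();print(intray(o['tool_pos'][None]),o['force'])"
```

```text
clock: 10.18
tool_pos: [0.5095, -0.1667, 0.0492]
orientation: [180.0, -0.2, -95.8]
force: [0.5, -19.3, 1.7]
opening: 0.064
gripper_force: 9.9
clock: 10.42
tool_pos: [0.5095, -0.1662, 0.0492]
orientation: [180.0, -0.3, -95.8]
force: [1.7, -31.4, -1.0]
opening: 0.0645
gripper_force: 15.5
[[ 0.00220598 -0.08976285  0.04920219]] [  1.74368537 -31.37769448  -0.96914483]
```

```bash

python3 drive.py '[[0.015,0,0,0,0.064],[0.015,0,-0.06,0,0.064],[0,0.02,-0.1,0,0],[-0.06,0.04,-0.1,0,0],[-0.12,0.04,-0.1,0,0],[-0.18,0.04,-0.1,0,0],[-0.214,0.04,-0.1,0,0],[-0.214,0.04,-0.1,0,0]]'
python3 -c "
from h import *
to(*tray(-.038,.127),.036,-96)"
```

```text
clock: 11.42
tool_pos: [0.4917, 0.0569, 0.1486]
orientation: [180.0, 0.0, -95.7]
force: [-0.3, 0.5, 1.1]
opening: 0.0094
gripper_force: 0.0
to [ 0.0033 -0.0008  0.1126] turn 0.32 rows 1.8 0.0
```

```bash

python3 drive.py '[[0.003,-0.001,0.05,0,0],[0.003,-0.001,0.113,0,0],[0.003,-0.001,0.113,0,0],[0.003,-0.001,0.113,0,0]]'
python3 -c "
from h import *
o=ctrl.get_obs();print(intray(o['tool_pos'][None]),o['force'])"
python3 drive.py '[[0.009,0,0,0,0],[0.015,0,-0.004,0,0],[0.023,0,-0.0075,0,0],[0.032,0,-0.0095,0,0],[0.037,0,-0.0095,0,0],[0.0385,0,-0.0095,0,0],[0.0385,0,-0.0095,0,0]]'
python3 -c "
from h import *
o=ctrl.get_obs();print(intray(o['tool_pos'][None]),o['force'])"
```

```text
clock: 11.92
tool_pos: [0.4932, 0.0513, 0.0371]
orientation: [-180.0, -0.0, -95.9]
force: [-0.1, 0.3, 0.2]
opening: 0.0004
gripper_force: 0.0
[[-0.03677939  0.12479624  0.03712177]] [-0.08853661  0.29893713  0.16284177]
clock: 12.8
tool_pos: [0.4893, 0.0161, 0.0462]
orientation: [-179.9, 0.3, -95.9]
force: [-10.6, 26.8, 11.7]
opening: 0.0006
gripper_force: 12.5
[[-0.03692871  0.0894384   0.04620577]] [-10.64801326  26.75816732  11.70973885]
```

```bash

python3 drive.py '[[-0.015,0,0,0,0],[-0.015,0,-0.06,0,0],[-0.015,0,-0.15,0,0.06],[-0.015,0,-0.15,0,0.06]]'
python3 - <<'E'
from h import *
s=dict(np.load("w1.npz"))
for s in (s,snap("scene"),snap("side")):
    P=cloud(s);k=(P[...,0]>.42)&(P[...,0]<.6)&(P[...,1]>.16)&(P[...,1]<.3)&(P[...,2]>.08)&(P[...,2]<.3)
    p=P[k];i=np.argsort(p[:,1])[:60:12];print(len(p),p[i].round(3).tolist())
    k=(P[...,0]>.55)&(P[...,0]<.66)&(P[...,1]>.04)&(P[...,1]<.25)&(P[...,2]>.09)&(P[...,2]<.3);p=P[k];print(p[np.argsort(p[:,0])[:60:12]].round(3).tolist())
    q=intray(P); 
    for nm,kk in(("L2",(.533,.132)),("L3",(.382,.365)),("S1",(.411,.118)),("S2",(.374,.239))): print(nm,blob(P,kk,.045,.02,.1))
to(.533,.132,.2,180)
E
```

```text
clock: 13.3
tool_pos: [0.491, 0.028, 0.1988]
orientation: [-179.8, 0.1, -95.9]
force: [0.2, -0.5, -0.4]
opening: 0.015
gripper_force: 0.0
1127 [[0.458, 0.238, 0.102], [0.464, 0.239, 0.102], [0.49, 0.239, 0.1], [0.464, 0.24, 0.098], [0.473, 0.24, 0.105]]
[[0.615, 0.046, 0.109], [0.616, 0.042, 0.107], [0.616, 0.041, 0.106], [0.617, 0.044, 0.098], [0.617, 0.042, 0.098]]
L2 [5.331e-01 1.311e-01 3.560e-02 6.420e-02 8.760e-02 6.680e+02]
L3 [3.825e-01 3.638e-01 3.640e-02 6.580e-02 8.720e-02 1.030e+03]
S1 [4.119e-01 1.169e-01 6.170e-02 3.170e-02 3.420e-02 3.760e+02]
S2 [3.743e-01 2.390e-01 6.300e-02 3.080e-02 3.400e-02 4.860e+02]
118 [[0.499, 0.242, 0.107], [0.481, 0.247, 0.11], [0.461, 0.251, 0.114], [0.477, 0.253, 0.11], [0.472, 0.255, 0.112]]
[[0.55, 0.055, 0.255], [0.555, 0.053, 0.254], [0.56, 0.052, 0.276], [0.564, 0.057, 0.274], [0.567, 0.057, 0.281]]
L2 [5.333e-01 1.346e-01 3.840e-02 6.580e-02 8.930e-02 1.850e+02]
L3 [3.831e-01 3.655e-01 3.670e-02 6.380e-02 9.030e-02 2.240e+02]
S1 [4.122e-01 1.193e-01 6.340e-02 2.940e-02 3.690e-02 1.230e+02]
S2 [3.733e-01 2.413e-01 6.480e-02 3.050e-02 3.760e-02 1.330e+02]
224 [[0.497, 0.243, 0.108], [0.469, 0.246, 0.111], [0.452, 0.249, 0.107], [0.457, 0.251, 0.114], [0.472, 0.252, 0.112]]
[[0.55, 0.047, 0.275], [0.555, 0.05, 0.285], [0.559, 0.049, 0.259], [0.563, 0.058, 0.284], [0.566, 0.055, 0.257]]
L2 [5.297e-01 1.333e-01 3.980e-02 6.470e-02 8.830e-02 2.470e+02]
L3 [3.796e-01 3.665e-01 3.620e-02 6.390e-02 8.780e-02 3.240e+02]
S1 [4.090e-01 1.172e-01 6.530e-02 2.920e-02 3.570e-02 1.610e+02]
S2 [3.715e-01 2.405e-01 6.410e-02 2.880e-02 3.580e-02 1.800e+02]
to [-0.1075 -0.0306 -0.0008] turn 84.15 rows 1.8 7.9
```

```bash

python3 drive.py '[[0,0,0,10.6,0.06],[0,0,0,21.2,0.06],[0,0,0,31.8,0.06],[0,0,0,42.4,0.06],[-0.03,-0.01,0,53,0.06],[-0.06,-0.02,0,63.6,0.06],[-0.1075,-0.03,0,74.2,0.06],[-0.1075,-0.03,0,84.8,0.06]]'
python3 -c "
from h import *
to(.533,.1325,.074,168)"
```

```text
clock: 14.4
tool_pos: [0.5312, 0.1337, 0.1936]
orientation: [-179.9, -0.1, 179.1]
force: [-0.9, -0.5, 0.1]
opening: 0.0601
gripper_force: 0.0
to [-0.002  -0.001   0.1196] turn 11.09 rows 1.9 1.0
```

```bash

python3 drive.py '[[-0.001,-0.001,0.01,10,0.06],[-0.001,-0.001,0.06,10,0.06],[-0.001,-0.001,0.12,10,0.06],[-0.001,-0.001,0.12,10,0.06],[-0.001,-0.001,0.12,10,0.06]]'
python3 -c "
from h import *
to(.533,.1325,.074,168)"
python3 drive.py '[[0,0,0,0,0],[0,0,0,0,0],[0,0,0,0,0],[0,0,0,0,0],[0,0,0,0,0]]'
```

```text
clock: 15.02
tool_pos: [0.5326, 0.1309, 0.0764]
orientation: [-180.0, 0.0, 169.4]
force: [0.6, 0.1, 0.5]
opening: 0.0598
gripper_force: 0.0
to [-0.0001  0.0017  0.0024] turn 1.36 rows 0.0 0.1
clock: 15.65
tool_pos: [0.5324, 0.131, 0.0761]
orientation: [180.0, 0.1, 169.4]
force: [-1.7, -0.1, 7.4]
opening: 0.0333
gripper_force: 29.9
```

```bash

python3 drive.py '[[0,0,-0.04,0,0],[0,0,-0.08,0,0],[0,0,-0.08,0,0]]'
python3 -c "
from h import *
to(*tray(0,.045),.15,174)"
```

```text
clock: 16.02
tool_pos: [0.5333, 0.1316, 0.1582]
orientation: [179.8, 0.2, 169.3]
force: [-0.1, 0.3, -1.8]
opening: 0.0332
gripper_force: 29.9
to [-0.0185 -0.1629  0.0077] turn -4.65 rows 2.6 0.4
```

```bash

python3 drive.py '[[-0.01,-0.06,0,-4.6,0],[-0.017,-0.12,0,-4.6,0],[-0.0185,-0.163,0,-4.6,0],[-0.0185,-0.163,0.04,-4.6,0],[-0.0185,-0.163,0.06,-4.6,0],[-0.0185,-0.163,0.06,-4.6,0]]'
python3 -c "
from h import *
to(*tray(0,.045),.0805,174);print(ctrl.get_obs()['force'])"
```

```text
clock: 16.77
tool_pos: [0.5179, -0.0335, 0.0929]
orientation: [-179.9, -0.3, 173.9]
force: [-0.3, 0.1, -0.2]
opening: 0.0337
gripper_force: 29.9
to [-0.0034  0.002   0.0124] turn -0.12 rows 0.2 0.0
[-0.3250105   0.11109222 -0.1904532 ]
```

```bash

python3 drive.py '[[-0.002,0.001,0.005,0,0],[-0.002,0.001,0.009,0,0],[-0.002,0.001,0.012,0,0],[-0.002,0.001,0.012,0,0]]'
python3 drive.py '[[0,0,0,0,0.05],[0,0,0,0,0.05],[0,0,-0.03,0,0.056],[0,0,-0.09,0,0.06],[0,0,-0.12,0,0.06],[0,0,-0.12,0,0.06]]'
python3 -c "
from h import *
s=snap('wrist');P=cloud(s);cv2.imwrite('pics/w2.png',s['frame'][:,:,::-1]);print(intray(np.r_[blob(P,tray(0,.045),.04,.08,.1)[:2],0][None]),blob(P,tray(0,.045),.04,.08,.1))
to(.382,.3645,.16,174);print(blob(P,(.382,.3645),.04,.02,.1))"
```

```text
clock: 17.27
tool_pos: [0.5218, -0.032, 0.0832]
orientation: [180.0, 0.0, 173.9]
force: [-0.2, -0.6, -0.8]
opening: 0.0333
gripper_force: 29.9
clock: 18.02
tool_pos: [0.5235, -0.0318, 0.2064]
orientation: [179.9, 0.3, 173.9]
force: [0.4, 0.6, -0.4]
opening: 0.0602
gripper_force: 0.0
[[0.00093871 0.04464268 0.        ]] [ 5.223e-01 -3.240e-02  3.390e-02  9.010e-02  9.200e-02  6.440e+02]
to [0.1816 0.3792 0.0445] turn -0.07 rows 6.8 0.0
None
```

```bash

python3 drive.py '[[0.05,0.02,0,0,0.06],[0.09,0.06,0,0,0.06],[0.11,0.11,0,0,0.06],[0.12,0.17,0,0,0.06],[0.14,0.225,0,0,0.06],[0.17,0.28,0,0,0.06],[0.182,0.335,0.01,0,0.06],[0.182,0.378,0.02,0,0.06]]'
python3 -c "
from h import *
s=snap('wrist');P=cloud(s);print(blob(P,(.382,.3645),.04,.05,.1))
to(.382,.3645,.074,174);print(blob(P,(.382,.3645),.04,.02,.1))"
```

```text
clock: 19.08
tool_pos: [0.3796, 0.3649, 0.1821]
orientation: [-179.9, -0.0, 174.0]
force: [1.1, -0.0, 0.5]
opening: 0.06
gripper_force: 0.0
[3.826e-01 3.648e-01 3.440e-02 7.660e-02 8.760e-02 1.511e+03]
to [-0.0017 -0.0039  0.1064] turn 0.09 rows 1.7 0.0
[3.824e-01 3.650e-01 3.460e-02 6.710e-02 8.750e-02 2.117e+03]
```

```bash

python3 drive.py '[[-0.002,-0.002,0.06,0,0.06],[-0.002,-0.002,0.108,0,0.06],[-0.002,-0.002,0.108,0,0.06],[-0.002,-0.002,0.108,0,0],[-0.002,-0.002,0.108,0,0],[-0.002,-0.002,0.108,0,0],[-0.002,-0.002,0.108,0,0],[-0.002,-0.002,0.108,0,0]]'
python3 drive.py '[[0,0,-0.06,0,0],[0,0,-0.12,0,0],[-0.01,-0.05,-0.12,0,0],[-0.02,-0.11,-0.12,0,0],[-0.04,-0.17,-0.12,0,0],[-0.06,-0.23,-0.12,0,0],[-0.09,-0.28,-0.12,0,0],[-0.12,-0.33,-0.12,0,0]]'
python3 -c "
from h import *
to(*tray(0,-.045),.19,174)"
```

```text
clock: 20.12
tool_pos: [0.3833, 0.3619, 0.0767]
orientation: [179.9, 0.1, 174.0]
force: [0.5, 0.2, 7.6]
opening: 0.0335
gripper_force: 29.8
clock: 21.12
tool_pos: [0.4672, 0.0181, 0.1958]
orientation: [180.0, 0.0, 173.9]
force: [0.9, 1.4, -0.9]
opening: 0.0338
gripper_force: 29.8
to [-0.0593 -0.1341  0.0057] turn -0.05 rows 2.3 0.0
```

```bash

python3 drive.py '[[-0.03,-0.06,0,0,0],[-0.05,-0.12,0,0,0],[-0.058,-0.133,0,0,0],[-0.058,-0.133,0.03,0,0],[-0.058,-0.133,0.07,0,0],[-0.058,-0.133,0.1,0,0],[-0.058,-0.133,0.1,0,0]]'
python3 -c "
from h import *
to(*tray(0,-.045),.0815,174);print(ctrl.get_obs()['force'])"
```

```text
clock: 22.0
tool_pos: [0.5087, -0.1186, 0.0933]
orientation: [-180.0, -0.3, 173.9]
force: [0.2, -0.9, -2.0]
opening: 0.0335
gripper_force: 29.9
to [-0.0037 -0.0025  0.0118] turn -0.11 rows 0.2 0.0
[ 0.21399735 -0.90703696 -1.9776022 ]
```

```bash

python3 drive.py '[[-0.002,-0.001,0.006,0,0],[-0.002,-0.001,0.011,0,0],[-0.002,-0.001,0.0135,0,0],[-0.002,-0.001,0.0135,0,0]]'
python3 drive.py '[[0,0,0,0,0.05],[0,0,0,0,0.05],[0,0,-0.03,0,0.056],[0,0,-0.09,-10,0.06],[0,0,-0.12,-20,0.06],[0,0,-0.12,-30,0.06]]'
python3 -c "
from h import *
s=snap('wrist');P=cloud(s);cv2.imwrite('pics/w2.png',s['frame'][:,:,::-1])
for y in(.045,-.045):
  b=blob(P,tray(0,y),.04,.08,.1);print(b)
to(.654,-.195,.2,-96)"
```

```text
clock: 22.5
tool_pos: [0.5126, -0.1195, 0.0819]
orientation: [180.0, 0.0, 173.9]
force: [-0.2, -0.2, -2.1]
opening: 0.0336
gripper_force: 29.9
clock: 23.25
tool_pos: [0.5143, -0.1195, 0.2052]
orientation: [-179.9, 0.3, -155.7]
force: [-1.5, 0.3, -1.1]
opening: 0.0599
gripper_force: 0.0
[ 5.172e-01 -3.160e-02  3.210e-02  8.850e-02  9.170e-02  2.430e+02]
[ 5.116e-01 -1.191e-01  3.430e-02  8.990e-02  9.190e-02  6.370e+02]
to [-0.096  -0.1274  0.0042] turn -59.25 rows 2.6 5.5
```

View pics/w2.png

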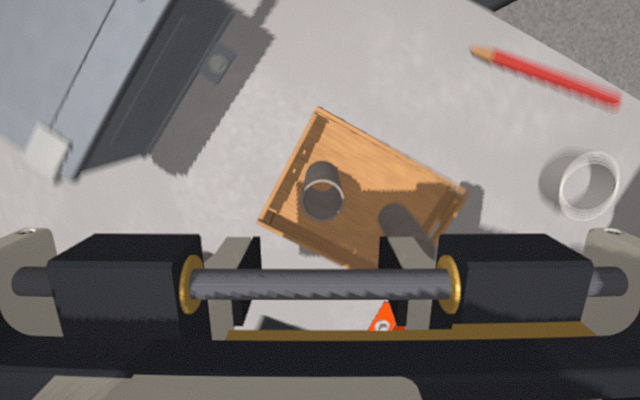

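Pipe stands at (322,190) inside the tray, the other partly behind the finger at (405,225); walls are up. Now the third length.

```bash

python3 drive.py '[[-0.03,-0.04,0,-10.5,0.06],[-0.06,-0.08,0,-21,0.06],[-0.09,-0.12,0,-31.5,0.06],[-0.096,-0.127,0,-42,0.06],[-0.096,-0.127,0,-52.5,0.06],[-0.096,-0.127,0,-59,0.06],[-0.096,-0.127,0,-59,0.06]]'
python3 -c "
from h import *
s=snap('wrist');P=cloud(s);b=blob(P,(.654,-.195),.04,.05,.1);print(b)
for s in('scene','side'):print(blob(cloud(snap(s)),(.654,-.195),.04,.075,.1))
to(.654,-.195,.074,-96)"
```

```text
clock: 24.18
tool_pos: [0.6517, -0.1967, 0.2012]
orientation: [179.9, -0.0, -97.3]
force: [0.8, 0.5, -0.7]
opening: 0.0602
gripper_force: 0.0
[ 6.555e-01 -1.984e-01  3.430e-02  7.700e-02  8.770e-02  1.233e+03]
[ 6.553e-01 -1.963e-01  3.890e-02  8.280e-02  8.920e-02  5.000e+01]
[ 6.517e-01 -1.968e-01  3.880e-02  8.270e-02  8.970e-02  6.400e+01]
to [-0.002  -0.0021  0.1276] turn -1.26 rows 2.0 0.1
```

```bash

python3 drive.py '[[0,-0.003,0.06,0,0.06],[0,-0.003,0.12,0,0.06],[0,-0.003,0.127,0,0.06],[0,-0.003,0.127,0,0.06],[0,-0.003,0.127,0,0],[0,-0.003,0.127,0,0],[0,-0.003,0.127,0,0],[0,-0.003,0.127,0,0]]'
python3 drive.py '[[0,0,0,0,0],[0,0,-0.06,0,0],[0,0,-0.12,0,0],[0,0,-0.12,0,0]]'
python3 -c "
from h import *
to(*tray(0,0),.19,-96);to(*tray(0,0),.19,-96)"
```

```text
clock: 25.32
tool_pos: [0.6554, -0.1972, 0.0759]
orientation: [-179.9, -0.0, -97.1]
force: [-1.5, 0.8, 5.9]
opening: 0.0334
gripper_force: 30.0
clock: 25.82
tool_pos: [0.6576, -0.1976, 0.2007]
orientation: [-179.4, -0.0, -97.0]
force: [0.8, -0.4, -3.4]
opening: 0.0332
gripper_force: 30.0
to [-0.1027  0.1547  0.0092] turn -1.04 rows 3.0 0.1
to [-0.1027  0.1547  0.0092] turn -1.04 rows 3.0 0.1
```

```bash

python3 drive.py '[[-0.033,0.05,0,-1,0],[-0.066,0.1,0,-1,0],[-0.1,0.15,0,-1,0],[-0.102,0.155,0,-1,0],[-0.102,0.155,0.02,-1,0],[-0.102,0.155,0.02,-1,0],[-0.102,0.155,0.02,-1,0]]'
python3 -c "
from h import *
to(*tray(0,0),.081,-96)"
```

```text
clock: 26.7
tool_pos: [0.5138, -0.0771, 0.1746]
orientation: [180.0, -0.0, -96.1]
force: [-0.1, -1.3, -1.9]
opening: 0.0334
gripper_force: 30.0
to [-0.0007 -0.0029  0.0936] turn -0.09 rows 1.5 0.0
```

```bash

python3 drive.py '[[0,-0.002,0.03,0,0],[0,-0.002,0.06,0,0],[0,-0.002,0.08,0,0],[0,-0.002,0.088,0,0],[0,-0.002,0.093,0,0],[0,-0.002,0.094,0,0],[0,-0.002,0.094,0,0]]'
python3 -c "
from h import *
to(*tray(0,0),.081,-96)"
python3 drive.py '[[0,0,0,0,0.05],[0,0,0,0,0.05],[0,0,-0.03,0,0.056],[0,0,-0.09,0,0.06],[0,0,-0.15,0,0.07],[0,0,-0.18,0,0.07],[0,0,-0.18,0,0.07]]'
python3 -c "
from h import *
s=snap('wrist');P=cloud(s);cv2.imwrite('pics/w3.png',s['frame'][:,:,::-1])
for y in(.045,0,-.045):
  b=blob(P,tray(0,y),.022,.08,.1);print(b)
s=snap('side');P=cloud(s);cv2.imwrite('pics/s3.png',cv2.resize(s['frame'][125:275,260:450],None,fx=3.5,fy=3.5)[:,:,::-1])
for kk in((.411,.118),(.374,.239)):print(blob(P,kk,.06,.02,.05))
"
```

```text
clock: 27.58
tool_pos: [0.516, -0.077, 0.0813]
orientation: [-179.9, 0.0, -96.1]
force: [0.0, 0.7, -2.9]
opening: 0.0331
gripper_force: 30.0
to [-0.0003 -0.0007  0.0003] turn -0.06 rows 0.0 0.0
clock: 28.45
tool_pos: [0.5169, -0.0769, 0.264]
orientation: [-179.6, 0.1, -96.0]
force: [0.5, -0.3, -0.8]
opening: 0.0699
gripper_force: 0.0
[ 5.22e-01 -3.22e-02  3.43e-02  8.95e-02  9.20e-02  4.50e+02]
[ 5.156e-01 -7.790e-02  3.400e-02  9.020e-02  9.210e-02  4.010e+02]
[ 5.114e-01 -1.190e-01  3.390e-02  9.070e-02  9.230e-02  3.450e+02]
[4.100e-01 1.187e-01 6.370e-02 2.860e-02 3.610e-02 1.670e+02]
[3.711e-01 2.406e-01 6.380e-02 2.990e-02 3.510e-02 1.800e+02]
```

View pics/s3.png

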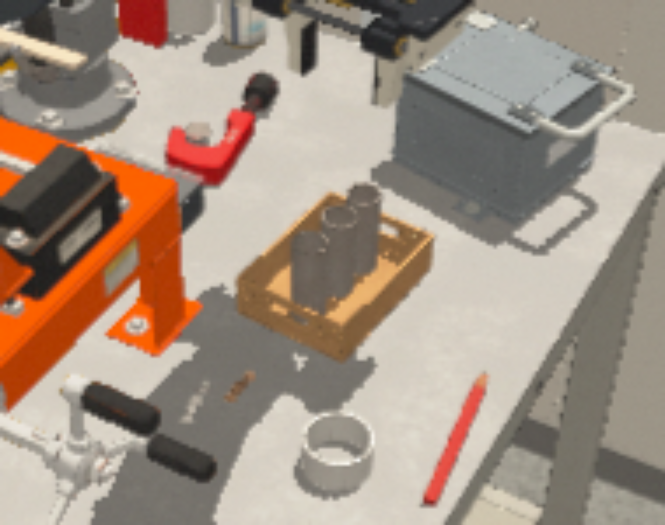

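All three pipes stand in the tray (310–365, 190–300 in the crop) with four walls up; the bin, ring and cutter are undisturbed. Next: measure the bar from two wrist positions.

```bash

python3 drive.py '[[0.05,0.02,0,5,0.05],[0.1,0.04,0,5,0.05],[0.15,0.06,0,5,0.05],[0.2,0.08,0,5,0.05],[0.234,0.093,0,5,0.05],[0.234,0.093,0,5,0.05]]'
python3 - <<'E'
from h import *
s=snap("wrist");cv2.imwrite("pics/w4.png",s["frame"][:,:,::-1]);np.savez("w4.npz",**s)
P=cloud(s)
# bar points
k=(P[...,2]>.105)&(P[...,2]<.14)&(P[...,0]>.3)&(P[...,0]<.62)&(P[...,1]<-.2)&(P[...,1]>-.48)
p=P[k];print(len(p),cv2.minAreaRect(p[:,:2].astype(np.float32)),np.median(p[:,2]))
hist=np.histogram(p[:,0],bins=np.arange(.3,.62,.02));print(hist[0])
print(ctrl.get_obs()["tool_pos"])
E
```

```text
clock: 29.3
tool_pos: [0.3965, -0.3013, 0.2592]
orientation: [179.8, 0.0, -101.3]
force: [-0.6, -0.2, -0.3]
opening: 0.0499
gripper_force: 0.0
37358 ((0.4457155168056488, -0.3437178134918213), (0.1652074009180069, 0.21565218269824982), 75.817626953125) 0.12089710608802057
[   0  218 1808 1295 3456 4491 4467 4248 4498 4325 3998 3541  977   36
    0]
[ 0.39720238 -0.30046318  0.25937059]
```

View pics/w4.png

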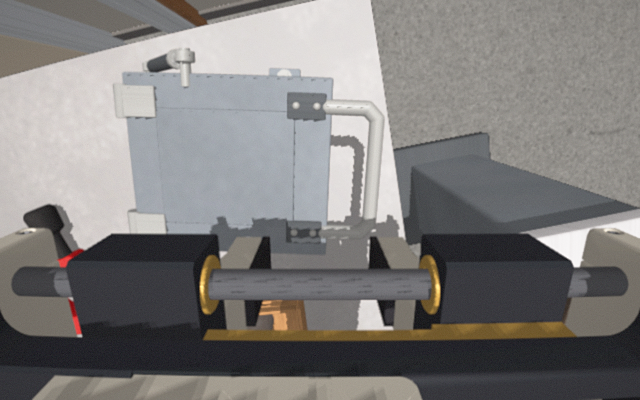

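Bar runs from about (376,112) to (371,222), flap front edge at column 330, hinge tabs at (135,100) and (148,222).

```bash

python3 - <<'E'
from h import *
s=dict(np.load("w4.npz"));P=cloud(s);f=s["frame"].astype(int).sum(2)
m=np.zeros((400,640),bool)
m[125:205,355:395]=True
mm=m&(P[...,2]>.1)&(P[...,2]<.14)
v,u=np.nonzero(mm);print("cols",[ (r,u[v==r].min(),u[v==r].max()) for r in(130,160,200)])
cl=[];cr=[]
for r in range(125,205,4):
    c=u[v==r];cl.append((c.min()-.5,r));cr.append((c.max()+.5,r))
mid=(np.array(cl)+np.array(cr))/2
for z in(.119,):
    q=plane(s,mid,z);vx,vy,x0,y0=cv2.fitLine(q[:,:2].astype(np.float32),cv2.DIST_L2,0,.01,.01).ravel();print("bar line",vx,vy,x0,y0,"yaw of bin",np.degrees(np.arctan2(-vx*np.sign(vy),abs(vy))))
print("bar top z",np.percentile(P[mm][:,2],95),"median",np.median(P[mm],0))
# arm outer edges: top arm centre row & bottom arm centre row at col 345
for c in(340,348,355):
    col=(P[:,c,2]>.105)&(P[:,c,2]<.14);r=np.nonzero(col)[0];print(c,r.min() if len(r) else None,r.max() if len(r) else None,np.split(r,np.nonzero(np.diff(r)>1)[0]+1)[0][[0,-1]])
# flap front edge and corners
e=[];rr=[]
for r in range(125,215,5):
    c=np.nonzero((P[r,:345,2]>.11)&(P[r,:345,2]<.14))[0];e.append((c.max()+.5,r));rr.append((c.min()-.5,r))
for nm,a in(("front",e),("rear",rr)):
    q=plane(s,a,.119);l=cv2.fitLine(q[:,:2].astype(np.float32),cv2.DIST_HUBER,0,.01,.01).ravel();print(nm,l,np.degrees(np.arctan2(-l[0]*np.sign(l[1]),abs(l[1]))))
e=[]
for c in range(180,280,10):
    r=np.nonzero((P[:150,c,2]>.11)&(P[:150,c,2]<.125))[0];e.append((c,r.min()-.5))
q=plane(s,e,.119);l=cv2.fitLine(q[:,:2].astype(np.float32),cv2.DIST_HUBER,0,.01,.01).ravel();print("-y side",l,np.degrees(np.arctan2(l[1],l[0])))
E
```

```text
cols [(130, np.int64(369), np.int64(383)), (160, np.int64(367), np.int64(381)), (200, np.int64(364), np.int64(377))]
bar line 0.23004988 0.97317886 0.34733447 -0.3196808 yaw of bin -13.300008
bar top z 0.12444345970635502 median [ 0.34794153 -0.32001796  0.12294108]
340 99 238 [ 99 114]
348 99 238 [ 99 114]
355 100 238 [100 115]
front [ 0.22986217  0.9732232   0.38375115 -0.321763  ] -13.288957
rear [ 0.22124922  0.9752173   0.5437452  -0.35684267] -12.782415
-y side [ 0.8920349  -0.45196652  0.44707343 -0.41427845] -26.869923
```

```bash
cat >> h.py <<'E'
M=np.array([.3485,-.315]);BX=np.array([np.cos(np.radians(-13.3)),np.sin(np.radians(-13.3))]);HG=M+.2*BX
def bar(a):
    "TCP target at flap angle a"
    return np.r_[HG-.2*np.cos(a+.02)*BX,.115+.2*np.sin(a+.02)+.006]
def inbar(o):
    d=o["tool_pos"][:2]-HG;r=d@BX;z=o["tool_pos"][2]-.121;return np.round([r,d@np.array([-BX[1],BX[0]]),z,np.hypot(r,z),np.arctan2(z,-r)-.02],4)
E
python3 -c "
from h import *
to(.3485,-.315,.19,-103.3)"
```

```text
to [0.0238 0.0448 0.0695] turn 2.08 rows 1.4 0.2
```

```bash
python3 drive.py '[[0.023,0.045,0.03,2,0.026],[0.023,0.045,0.07,2,0.026],[0.023,0.045,0.07,2,0.026],[0.023,0.045,0.07,2,0.026]]'
python3 -c "
from h import *
to(.3485,-.315,.125,-103.3);s=snap('wrist');cv2.imwrite('pics/w5.png',s['frame'][:,:,::-1])"
```

```text
clock: 29.85
tool_pos: [0.351, -0.3137, 0.1917]
orientation: [-180.0, -0.0, -103.0]
force: [0.5, -0.1, 0.7]
opening: 0.0263
gripper_force: 0.0
to [0.0017 0.0021 0.0667] turn 0.32 rows 1.1 0.0
```

View pics/w5.png

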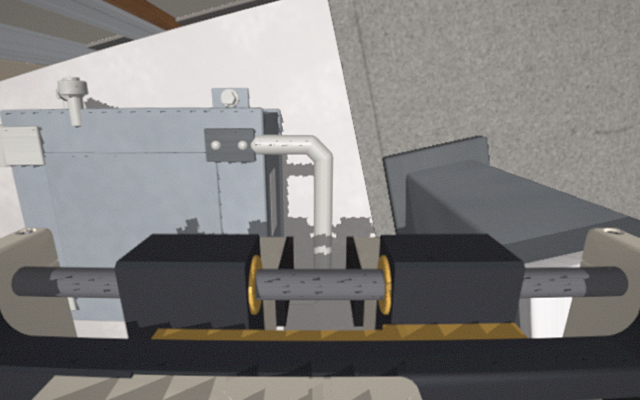

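The bar runs down at column 322, centred between the fingers (about 293 and 347).

```bash
python3 drive.py '[[0.001,0.001,0.03,0,0.026],[0.001,0.001,0.05,0,0.026],[0.001,0.001,0.066,0,0.026],[0.001,0.001,0.066,0,0.026]]'
python3 drive.py '[[0,0,0,0,0],[0,0,0,0,0],[0,0,0,0,0]]'
python3 -c "
from h import *
o=ctrl.get_obs();print(inbar(o),o['force'])
for a in np.arange(.0,1.76,.125):
  R=Ro.from_euler('xyz',o['orientation'],degrees=True).as_matrix();print(a,(R.T@(bar(a)-bar(0))).round(4))"
```

```text
clock: 30.4
tool_pos: [0.3491, -0.3144, 0.1249]
orientation: [180.0, -0.0, -103.0]
force: [0.6, 0.7, 0.2]
opening: 0.0259
gripper_force: 0.0
clock: 30.78
tool_pos: [0.3486, -0.3146, 0.1257]
orientation: [-180.0, -0.0, -103.1]
force: [-2.1, 2.3, 5.0]
opening: 0.0108
gripper_force: 30.0
[-0.2     0.0004  0.0047  0.2     0.0036] [-2.07193985  2.27555339  4.95040198]
0.0 [0. 0. 0.]
0.125 [ 0.     -0.0021 -0.0249]
0.25 [ 0.     -0.0072 -0.0493]
0.375 [ 0.0001 -0.0154 -0.073 ]
0.5 [ 0.0001 -0.0265 -0.0954]
0.625 [ 0.0002 -0.0402 -0.1162]
0.75 [ 0.0003 -0.0565 -0.1352]
0.875 [ 0.0003 -0.075  -0.152 ]
1.0 [ 0.0004 -0.0954 -0.1664]
1.125 [ 0.0005 -0.1175 -0.1781]
1.25 [ 0.0006 -0.1408 -0.1869]
1.375 [ 0.0007 -0.1651 -0.1928]
1.5 [ 0.0008 -0.1899 -0.1956]
1.625 [ 0.0009 -0.2149 -0.1953]
1.75 [ 0.001  -0.2397 -0.1919]
```

```bash
python3 drive.py '[[0,-0.002,-0.025,0,0],[0,-0.007,-0.049,0,0],[0,-0.0155,-0.073,0,0],[0,-0.0265,-0.0955,0,0],[0,-0.0265,-0.0955,0,0]]'
python3 -c "
from h import *
o=ctrl.get_obs();print(inbar(o),o['force'],o['opening'])"
```

```text
clock: 31.4
tool_pos: [0.3728, -0.3203, 0.221]
orientation: [179.8, 0.0, -103.1]
force: [-7.3, -1.5, -2.7]
opening: 0.0108
gripper_force: 30.0
[-0.1751  0.0005  0.1     0.2017  0.4987] [-7.29156774 -1.52550775 -2.71331335] 0.010819430267490491
```

```bash
python3 drive.py '[[0,-0.0137,-0.021,0,0],[0,-0.030,-0.04,0,0],[0,-0.0485,-0.0565,0,0],[0,-0.069,-0.071,0,0],[0,-0.091,-0.0825,0,0],[0,-0.114,-0.0915,0,0],[0,-0.1385,-0.0975,0,0],[0,-0.1635,-0.1,0,0]]'
python3 -c "
from h import *
o=ctrl.get_obs();print(inbar(o),o['force'],o['opening'])"
python3 drive.py '[[0,-0.025,0,0,0],[0,-0.045,0.002,0,0],[0,-0.0495,0.003,0,0],[0,-0.0495,0.003,0,0]]'
python3 -c "
from h import *
o=ctrl.get_obs();print(inbar(o),o['force'],o['opening'])"
```

```text
clock: 32.4
tool_pos: [0.5342, -0.3585, 0.3226]
orientation: [-179.9, -0.1, -103.1]
force: [-1.5, -3.3, 1.5]
opening: 0.0108
gripper_force: 30.0
[-9.3000e-03  4.0000e-04  2.0160e-01  2.0180e-01  1.5046e+00] [-1.49272512 -3.31806928  1.47855541] 0.010848947753619399
clock: 32.9
tool_pos: [0.5818, -0.3697, 0.3182]
orientation: [-180.0, -0.1, -103.1]
force: [-2.0, -4.5, 2.4]
opening: 0.0111
gripper_force: 30.0
[3.960e-02 4.000e-04 1.972e-01 2.011e-01 1.749e+00] [-2.00558467 -4.54054378  2.35737172] 0.011053916930935158
```

```bash
python3 drive.py '[[0,0,0,0,0.03],[0,0,0,0,0.03],[0,0,0,0,0.03],[0,0,-0.05,0,0.03],[0,0.03,-0.08,0,0.06],[0,0.09,-0.08,0,0.088],[0,0.15,-0.08,0,0.088],[0,0.2,-0.06,0,0.088]]'
python3 - <<'E'
from h import *
s=snap("side");P=cloud(s)
cv2.imwrite("pics/s6.png",cv2.resize(s["frame"][60:260,300:460],None,fx=3.5,fy=3)[:,:,::-1])
for kk in((.411,.118),(.374,.239)):
    print(blob(P,kk,.07,.02,.05))
print(ctrl.get_obs()["tool_pos"]);to(.411,.118,.2,-103)
E
```

```text
clock: 33.9
tool_pos: [0.3856, -0.3231, 0.3785]
orientation: [-179.8, -0.0, -103.1]
force: [0.9, 0.6, 1.1]
opening: 0.0646
gripper_force: 0.0
[4.078e-01 1.195e-01 6.560e-02 2.880e-02 3.670e-02 1.670e+02]
[3.708e-01 2.402e-01 6.330e-02 2.960e-02 3.550e-02 1.730e+02]
[ 0.37901833 -0.32066984  0.37494656]
to [-0.4341  0.068   0.1762] turn -0.12 rows 7.6 0.0
```

View pics/s6.png

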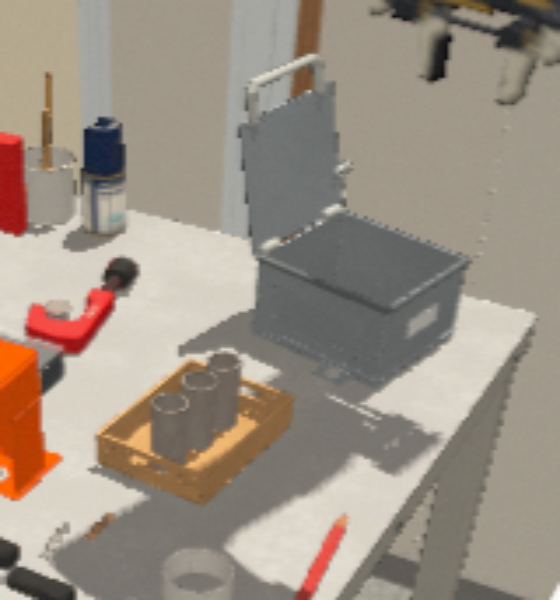

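The flap stands open (250–340, 70–240 in the crop), pipes still stand; the strut is on the far (-y) side.

```bash
python3 drive.py '[[-0.055,0.01,0,0,0.088],[-0.115,0.02,0.02,0,0.088],[-0.175,0.03,0.05,0,0.088],[-0.235,0.04,0.08,0,0.088],[-0.295,0.05,0.11,0,0.088],[-0.35,0.06,0.14,0,0.088],[-0.4,0.065,0.165,0,0.088],[-0.435,0.065,0.175,0,0.088]]'
python3 - <<'E'
from h import *
s=snap("wrist");P=cloud(s);print(blob(P,(.411,.118),.05,.024,.045))
to(.411,.118,.03,-103)
E
```

```text
clock: 34.95
tool_pos: [0.4214, 0.1171, 0.2013]
orientation: [180.0, -0.0, -103.0]
force: [0.5, -0.3, -0.3]
opening: 0.0877
gripper_force: 0.0
[4.123e-01 1.178e-01 6.070e-02 3.240e-02 3.420e-02 8.670e+02]
to [0.005  0.0109 0.1699] turn 0.03 rows 2.7 0.0
```

```bash
python3 drive.py '[[0.001,0.008,0.03,0,0.088],[0.001,0.008,0.09,0,0.088],[0.001,0.008,0.11,0,0.088],[0.001,0.008,0.11,0,0.088]]'
python3 -c "
from h import *
to(.412,.118,.031,-103)"
```

```text
clock: 35.5
tool_pos: [0.4133, 0.1153, 0.0911]
orientation: [179.9, -0.2, -103.1]
force: [1.4, 0.1, 0.6]
opening: 0.0875
gripper_force: 0.0
to [-0.0025  0.0018  0.0601] turn -0.06 rows 1.0 0.0
```

```bash
python3 drive.py '[[-0.002,0.001,0.035,0,0.088],[-0.002,0.001,0.06,0,0.088],[-0.002,0.001,0.06,0,0.088],[-0.002,0.001,0.06,0,0.088],[-0.002,0.001,0.06,0,0],[-0.002,0.001,0.06,0,0],[-0.002,0.001,0.06,0,0],[-0.002,0.001,0.06,0,0]]'
python3 drive.py '[[0,0,0,0,0],[0,0,-0.06,0,0],[0,0,-0.12,0,0],[0,0,-0.18,0,0],[0,0,-0.18,0,0]]'
python3 -c "
from h import *
BY=np.array([-BX[1],BX[0]]);c=HG-.08*BX;print(c)
to(*(c-.018*BX+.032*BY),.2,-103.3)"
```

```text
clock: 36.5
tool_pos: [0.4136, 0.118, 0.0325]
orientation: [-180.0, 0.0, -103.1]
force: [-2.9, 0.9, 7.1]
opening: 0.0597
gripper_force: 30.0
clock: 37.12
tool_pos: [0.4155, 0.1194, 0.2167]
orientation: [-179.7, 0.4, -103.0]
force: [1.2, 0.5, -3.6]
opening: 0.0594
gripper_force: 30.0
[ 0.46528146 -0.34260597]
to [ 0.4069 -0.1347  0.0147] turn 0.26 rows 6.9 0.0
```

```bash
python3 drive.py '[[0.058,-0.02,0,0,0],[0.116,-0.04,0,0,0],[0.174,-0.058,0,0,0],[0.232,-0.077,0,0,0],[0.29,-0.096,0,0,0],[0.348,-0.115,0,0,0],[0.407,-0.135,0,0,0],[0.407,-0.135,0,0,0]]'
python3 -c "
from h import *
BY=np.array([-BX[1],BX[0]]);c=HG-.08*BX
to(*(c-.018*BX+.032*BY),.092,-103.3);s=snap('wrist');cv2.imwrite('pics/w7.png',s['frame'][:,:,::-1])"
```

```text
clock: 38.12
tool_pos: [0.4518, -0.3125, 0.2098]
orientation: [179.8, 0.0, -103.4]
force: [-0.5, 0.8, -1.9]
opening: 0.0595
gripper_force: 30.0
to [-0.0058 -0.0025  0.1178] turn -0.08 rows 1.9 0.0
```

View pics/w7.png

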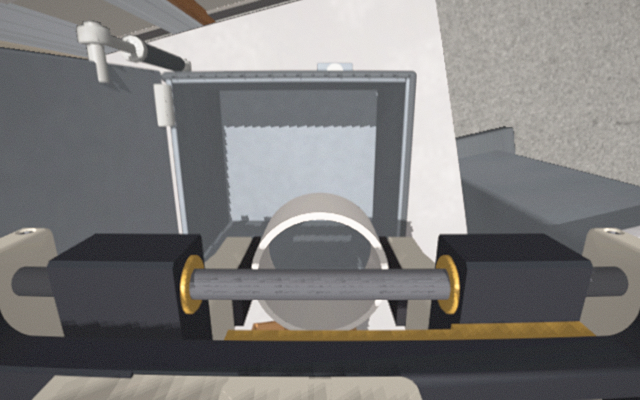

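The held ring (320,260) is over the bin opening (rim columns 170–412); the strut at upper left is clear.

```bash
python3 drive.py '[[-0.003,-0.002,0.03,0,0],[-0.003,-0.002,0.07,0,0],[-0.003,-0.002,0.1,0,0],[-0.003,-0.002,0.118,0,0],[-0.003,-0.002,0.118,0,0]]'
python3 -c "
from h import *
BY=np.array([-BX[1],BX[0]]);c=HG-.08*BX
to(*(c-.018*BX+.032*BY),.092,-103.3);print(ctrl.get_obs()['force'])"
```

```text
clock: 38.8
tool_pos: [0.4542, -0.305, 0.0924]
orientation: [179.7, 0.0, -103.0]
force: [-0.5, 0.2, -1.7]
opening: 0.0597
gripper_force: 30.0
to [ 0.0021 -0.0014  0.0004] turn 0.29 rows 0.0 0.0
[-0.49474576  0.23901185 -1.6588371 ]
```

```bash
python3 drive.py '[[0,0,0.008,0,0],[0,0,0.008,0,0.066],[0,0,0.008,0,0.066],[0,0,0.008,0,0.066],[0,0,-0.05,0,0.066],[0,0,-0.11,0,0.066],[0,0,-0.16,0,0.088],[0,0,-0.16,0,0.088]]'
python3 - <<'E'
from h import *
s=snap("wrist");P=cloud(s);cv2.imwrite('pics/w8.png',s['frame'][:,:,::-1])
BY=np.array([-BX[1],BX[0]]);c=HG-.08*BX;q=P[...,:2]-c;k=(abs(q@BX)<.074)&(abs(q@BY)<.064)&(P[...,2]<.1)&(P[...,2]>.02);p=P[k];print(k.sum(),(p[:,:2]-c).mean(0),np.percentile(p[:,2],[10,50,90]))
P=cloud(snap("side"));print(blob(P,(.374,.239),.06,.02,.05),ctrl.get_obs()["opening"])
P=cloud(snap("scene"));print(blob(P,(.374,.239),.06,.02,.05))
to(.42,.12,.25,-160)
E
```

```text
clock: 39.8
tool_pos: [0.4576, -0.3075, 0.2594]
orientation: [-179.5, -0.1, -103.1]
force: [0.9, 0.3, -1.5]
opening: 0.0808
gripper_force: 0.0
1699 [-0.01111003 -0.01726426] [0.02637447 0.03776781 0.08933161]
[3.705e-01 2.410e-01 6.470e-02 2.940e-02 3.600e-02 1.860e+02] 0.08596624261360454
[3.741e-01 2.412e-01 6.220e-02 2.960e-02 3.720e-02 1.300e+02]
to [-0.4073  0.1308  0.004 ] turn 56.91 rows 6.8 5.3
```

```bash
python3 drive.py '[[-0.058,0.02,0,7,0.088],[-0.116,0.038,0,17,0.088],[-0.174,0.057,0,27,0.088],[-0.232,0.076,0,37,0.088],[-0.29,0.095,0,47,0.088],[-0.348,0.114,0,57,0.088],[-0.406,0.133,0,67,0.088],[-0.45,0.16,0.02,77,0.088]]'
python3 -c "
from h import *
to(.374,.239,.2,180)"
```

```text
clock: 40.95
tool_pos: [0.4135, 0.1154, 0.244]
orientation: [-180.0, -0.0, -172.0]
force: [1.3, -0.0, -0.7]
opening: 0.0874
gripper_force: 0.0
to [0.0219 0.1279 0.0439] turn 7.96 rows 2.2 0.7
```

```bash
python3 drive.py '[[0.02,0.04,0.01,5,0.088],[0.022,0.09,0.03,8,0.088],[0.022,0.128,0.045,8,0.088],[0.022,0.128,0.045,8,0.088]]'
python3 - <<'E'
from h import *
s=snap("wrist");P=cloud(s);b=blob(P,(.374,.239),.06,.024,.045);print(b)
to(b[0],b[1],.031,180)
E
```

```text
clock: 41.45
tool_pos: [0.3726, 0.2383, 0.1973]
orientation: [-179.8, -0.2, -179.6]
force: [-0.3, -0.8, -0.7]
opening: 0.0878
gripper_force: 0.0
[3.742e-01 2.397e-01 6.080e-02 3.250e-02 3.420e-02 8.920e+02]
to [-0.0017  0.0029  0.1669] turn 0.37 rows 2.7 0.0
```

```bash
python3 drive.py '[[-0.002,0.001,0.06,0,0.088],[-0.002,0.001,0.12,0,0.088],[-0.002,0.001,0.15,0,0.088],[-0.002,0.001,0.166,0,0.088],[-0.002,0.001,0.166,0,0.088]]'
python3 drive.py '[[0,0,0,0,0],[0,0,0,0,0],[0,0,0,0,0],[0,0,0,0,0],[0,0,-0.06,0,0],[0,0,-0.12,0,0],[0,0,-0.18,0,0],[0,0,-0.18,0,0]]'
python3 -c "
from h import *
BY=np.array([-BX[1],BX[0]]);c=HG-.08*BX;to(*(c-.018*BX-.030*BY),.21,-103.3)"
```

```text
clock: 42.12
tool_pos: [0.3754, 0.2365, 0.0326]
orientation: [-179.8, -0.1, -179.8]
force: [-0.1, 0.3, 0.5]
opening: 0.0877
gripper_force: 0.0
clock: 43.12
tool_pos: [0.3772, 0.2402, 0.2184]
orientation: [179.6, 0.3, -179.7]
force: [0.4, -0.2, -3.5]
opening: 0.0595
gripper_force: 30.0
to [-0.0606 -0.6082  0.0043] turn -76.42 rows 9.8 7.1
```

```bash
python3 drive.py '[[-0.015,-0.055,0,-7,0],[-0.03,-0.115,0,-17,0],[-0.045,-0.175,0,-27,0],[-0.055,-0.235,0,-37,0],[-0.06,-0.295,0,-47,0],[-0.06,-0.355,0,-57,0],[-0.06,-0.415,0,-67,0],[-0.06,-0.475,0,-76,0]]'
python3 -c "
from h import *
BY=np.array([-BX[1],BX[0]]);c=HG-.08*BX;to(*(c-.018*BX-.032*BY),.21,-103.3)"
```

```text
clock: 44.12
tool_pos: [0.4374, -0.1732, 0.2127]
orientation: [179.9, -0.0, -111.1]
force: [0.8, -0.1, -1.6]
opening: 0.0596
gripper_force: 30.0
to [ 0.1822 -0.0734  0.0026] turn -7.76 rows 3.1 0.7
```

```bash
python3 drive.py '[[0,0,0,-7,0],[0,0,0,-7,0]]'
python3 -c "
from h import *
BY=np.array([-BX[1],BX[0]]);c=HG-.08*BX;to(*(c-.018*BX-.032*BY),.21,-103.3)"
```

```text
clock: 44.38
tool_pos: [0.4373, -0.1722, 0.2125]
orientation: [179.9, -0.0, -104.5]
force: [-0.2, 0.9, -1.6]
opening: 0.0593
gripper_force: 30.0
to [ 0.1904 -0.0524  0.0024] turn -1.2 rows 3.2 0.1
```

```bash
python3 drive.py '[[0.06,-0.016,0,-1,0],[0.12,-0.033,0,-1,0],[0.17,-0.047,0,-1,0],[0.19,-0.0525,0,-1,0],[0.19,-0.0525,0,-1,0]]'
python3 -c "
from h import *
BY=np.array([-BX[1],BX[0]]);c=HG-.08*BX;to(*(c-.018*BX-.032*BY),.085,-103.3);s=snap('wrist');cv2.imwrite('pics/w9.png',s['frame'][:,:,::-1])"
```

```text
clock: 45.0
tool_pos: [0.4419, -0.369, 0.2126]
orientation: [179.9, 0.0, -103.5]
force: [-0.8, 0.8, -2.1]
opening: 0.0594
gripper_force: 30.0
to [0.001  0.0011 0.1276] turn -0.22 rows 2.0 0.0
```

View pics/w9.png

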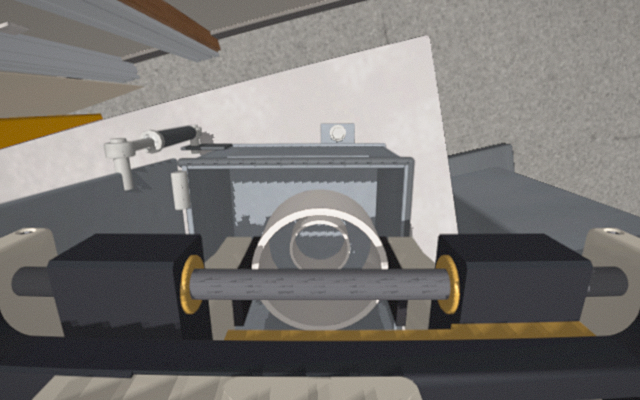

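```bash
python3 - <<'E'
from h import *
s=snap("wrist");P=cloud(s);BY=np.array([-BX[1],BX[0]]);c=HG-.08*BX
for uv in((320,243),(292,243),(349,243),(320,217)):
    p=plane(s,uv,.036)[0,:2]-c;w=P[uv[1],uv[0]];print(uv,(p@BX).round(3),(p@BY).round(3),w.round(3),((w[:2]-c)@BX).round(3),((w[:2]-c)@BY).round(3))
q=P[...,:2]-c;k=(abs(q@BX)<.07)&(abs(q@BY)<.06)&(P[...,2]<.045)&(P[...,2]>.02);p=P[k];t=np.c_[(p[:,:2]-c)@BX,(p[:,:2]-c)@BY].astype(np.float32);print(len(p),cv2.minEnclosingCircle(t),np.median(p[:,2]))
E
```

```text
(320, 243) -0.018 0.028 [ 0.458 -0.298  0.003] -0.018 0.042
(292, 243) 0.01 0.028 [ 0.482 -0.318  0.036] 0.01 0.028
(349, 243) -0.046 0.028 [ 0.427 -0.305  0.036] -0.046 0.028
(320, 217) -0.018 0.001 [ 0.449 -0.336  0.029] -0.018 0.003
987 ((-0.01681371033191681, 0.03261929005384445), 0.030447708442807198) 0.03365501933085385
```

The inner circle at (320,243) is the first ring, flat on the bin floor at bin (-17,+33) mm; the second goes beside it at y=-32.

```bash
python3 drive.py '[[0.001,0.001,0.03,0,0],[0.001,0.001,0.07,0,0],[0.001,0.001,0.1,0,0],[0.001,0.001,0.125,0,0],[0.001,0.001,0.126,0,0],[0.001,0.001,0.126,0,0]]'
python3 -c "
from h import *
BY=np.array([-BX[1],BX[0]]);c=HG-.08*BX;to(*(c-.018*BX-.032*BY),.085,-103.3);print(ctrl.get_obs()['force'])"
python3 drive.py '[[0,0,0,0,0.066],[0,0,0,0,0.066],[0,0,0,0,0.066],[0,0,-0.06,0,0.066],[0,0,-0.12,0,0.066],[0,0,-0.18,0,0.03],[0,0,-0.22,0,0.03],[0,0,-0.22,0,0.03]]'
python3 - <<'E'
from h import *
s=snap("wrist");P=cloud(s);BY=np.array([-BX[1],BX[0]]);c=HG-.08*BX
q=P[...,:2]-c
for lo,hi in((-.06,0),(0,.06)):
    y=q@BY;k=(abs(q@BX)<.07)&(y>lo)&(y<hi)&(P[...,2]<.1)&(P[...,2]>.02);p=P[k];print(len(p),((p[:,:2]-c)@BX).mean(),((p[:,:2]-c)@BY).mean(),np.percentile(p[:,2],[5,50,95]))
o=ctrl.get_obs()
to(*(bar(1.75)+[0,0,.07]),-103.3)
E
```

```text
clock: 45.85
tool_pos: [0.4415, -0.3686, 0.0886]
orientation: [-180.0, 0.0, -103.3]
force: [0.3, 3.0, -2.9]
opening: 0.0593
gripper_force: 30.0
to [0.0012 0.0008 0.0036] turn 0.0 rows 0.1 0.0
[ 0.25400692  3.03430738 -2.90986079]
clock: 46.85
tool_pos: [0.4421, -0.3705, 0.3121]
orientation: [-179.6, -0.1, -103.3]
force: [-0.1, 0.1, -1.2]
opening: 0.0414
gripper_force: 0.0
441 -0.015974207354007283 -0.01958728323639982 [0.02217073 0.03601024 0.03793632]
613 -0.017152081889708865 0.032747500752756745 [0.02167945 0.03513245 0.03788012]
to [-0.0321 -0.1369 -0.0771] turn -0.06 rows 2.6 0.0
```

```bash
python3 drive.py '[[-0.01,0,-0.05,0,0.03],[-0.02,-0.02,-0.078,0,0.03],[-0.032,-0.08,-0.078,0,0.03],[-0.032,-0.137,-0.078,0,0.03],[-0.032,-0.137,-0.078,0,0.03],[-0.032,-0.137,-0.078,0,0.03]]'
python3 - <<'E'
from h import *
s=snap("wrist");P=cloud(s);cv2.imwrite('pics/w10.png',s['frame'][:,:,::-1])
BY=np.array([-BX[1],BX[0]])
q=P[...,:2]-HG;k=(P[...,2]>.3)&(P[...,2]<.33)&(abs(q@BY)<.06)&(abs(q@BX-.04)<.05);p=P[k];print(k.sum(),np.percentile((p[:,:2]-HG)@BX,[2,50,98]),np.percentile(p[:,2],[50,95]))
P=cloud(snap("side"));q=P[...,:2]-HG;k=(P[...,2]>.3)&(P[...,2]<.33)&(abs(q@BY)<.04)&(abs(q@BX-.04)<.05);p=P[k];print(k.sum(),np.percentile((p[:,:2]-HG)@BX,[5,50,95]),np.percentile(p[:,2],[50,95]))
to(*bar(1.75),-103.3);print(inbar(ctrl.get_obs()))
E
```

```text
clock: 47.65
tool_pos: [0.5815, -0.37, 0.3835]
orientation: [179.8, 0.0, -103.3]
force: [-0.4, -0.0, -0.4]
opening: 0.03
gripper_force: 0.0
2457 [0.0336443  0.03940626 0.04517348] [0.31469062 0.31647831]
59 [0.03002616 0.033053   0.03978931] [0.31482599 0.31866991]
to [-0.0002 -0.0008  0.0687] turn -0.07 rows 1.1 0.0
[ 3.8800e-02 -2.0000e-04  2.6480e-01  2.6760e-01  1.6962e+00]
```

View pics/w10.png

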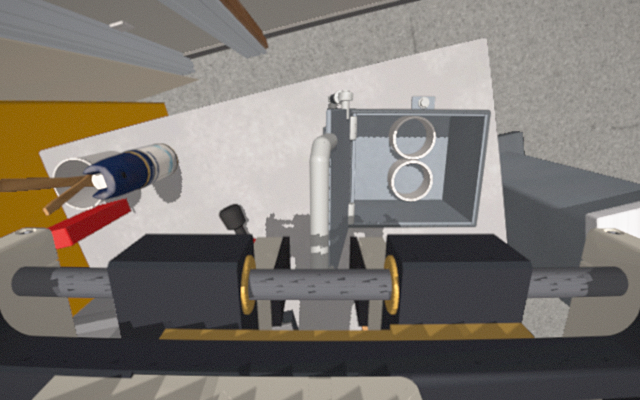

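Both rings lie in the bin at (413,137) and (410,180); the bar at column 320 is centred between the fingers.

```bash
python3 drive.py '[[0,0,0.04,0,0.03],[0,0,0.066,0,0.03],[0,0,0.068,0,0.03],[0,0,0.068,0,0.03],[0,0,0.068,0,0],[0,0,0.068,0,0],[0,0,0.068,0,0],[0,0,0.068,0,0]]'
python3 -c "
from h import *
o=ctrl.get_obs();print(inbar(o),o['force'],o['opening'])
R=Ro.from_euler('xyz',[180,0,-103.3],degrees=True).as_matrix()
for a in np.arange(1.75,-.03,-.125): print(a,(R.T@(bar(a)-bar(1.75))).round(4))"
```

```text
clock: 48.75
tool_pos: [0.5817, -0.3701, 0.3185]
orientation: [-180.0, -0.0, -103.3]
force: [-2.2, 0.9, 5.2]
opening: 0.0108
gripper_force: 30.0
[3.9600e-02 1.0000e-04 1.9750e-01 2.0150e-01 1.7486e+00] [-2.2273435   0.89481747  5.24836165] 0.010789298226659999
1.75 [0. 0. 0.]
1.625 [ 0.      0.0248 -0.0034]
1.5 [-0.      0.0497 -0.0037]
1.375 [-0.      0.0746 -0.0009]
1.25 [-0.      0.0988  0.005 ]
1.125 [-0.      0.1222  0.0139]
1.0 [-0.      0.1443  0.0256]
0.875 [-0.      0.1647  0.04  ]
0.75 [-0.      0.1832  0.0568]
0.625 [-0.      0.1994  0.0758]
0.5 [-0.      0.2131  0.0967]
0.375 [-0.      0.2242  0.1191]
0.25 [-0.      0.2323  0.1427]
0.125 [-0.      0.2375  0.1671]
0.0 [-0.      0.2395  0.192 ]
```

```bash
python3 drive.py '[[0,0.012,-0.002,0,0],[0,0.025,-0.0034,0,0],[0,0.037,-0.004,0,0],[0,0.05,-0.0037,0,0],[0,0.062,-0.0027,0,0],[0,0.0745,-0.001,0,0],[0,0.087,0.002,0,0],[0,0.099,0.005,0,0]]'
python3 -c "
from h import *
o=ctrl.get_obs();print(inbar(o),o['force'],o['opening'])"
python3 drive.py '[[0,0.012,0.004,0,0],[0,0.0235,0.009,0,0],[0,0.035,0.0145,0,0],[0,0.0455,0.0205,0,0],[0,0.056,0.0275,0,0],[0,0.066,0.035,0,0],[0,0.0755,0.043,0,0],[0,0.0845,0.052,0,0]]'
python3 -c "
from h import *
o=ctrl.get_obs();print(inbar(o),o['force'],o['opening'])"
```

```text
clock: 49.75
tool_pos: [0.4841, -0.3467, 0.312]
orientation: [179.9, 0.0, -103.4]
force: [0.2, 0.8, -0.3]
opening: 0.0112
gripper_force: 30.0
[-6.0700e-02  3.0000e-04  1.9100e-01  2.0050e-01  1.2431e+00] [ 0.17950696  0.78776685 -0.33383546] 0.011161428061140531
clock: 50.75
tool_pos: [0.4023, -0.3273, 0.2599]
orientation: [180.0, 0.0, -103.3]
force: [1.2, 5.1, -2.7]
opening: 0.011
gripper_force: 30.0
[-1.448e-01  4.000e-04  1.389e-01  2.007e-01  7.447e-01] [ 1.22193803  5.09284807 -2.74048931] 0.011007016630026407
```

```bash
python3 drive.py '[[0,0.0085,0.009,0,0],[0,0.0162,0.019,0,0],[0,0.0235,0.029,0,0],[0,0.03,0.04,0,0],[0,0.036,0.051,0,0],[0,0.041,0.062,0,0],[0,0.0455,0.074,0,0],[0,0.049,0.086,0,0]]'
python3 -c "
from h import *
o=ctrl.get_obs();print(inbar(o),o['force'],o['opening'])"
python3 drive.py '[[0,0.002,0.008,0,0],[0,0.0035,0.016,0,0],[0,0.005,0.0235,0,0],[0,0.006,0.03,0,0],[0,0.0066,0.036,0,0],[0,0.007,0.041,0,0],[0,0.007,0.0445,0,0],[0,0.007,0.047,0,0]]'
python3 -c "
from h import *
o=ctrl.get_obs();print(inbar(o),o['force'],o['opening'])"
```

```text
clock: 51.75
tool_pos: [0.3548, -0.3161, 0.1737]
orientation: [180.0, 0.0, -103.3]
force: [-1.3, 4.1, -3.6]
opening: 0.0108
gripper_force: 30.0
[-0.1936  0.0003  0.0527  0.2007  0.246 ] [-1.28975462  4.11022948 -3.58134229] 0.010785824363468694
clock: 52.75
tool_pos: [0.3487, -0.3149, 0.1285]
orientation: [180.0, -0.0, -103.3]
force: [-6.7, 14.9, 24.9]
opening: 0.0109
gripper_force: 30.0
[-0.1999  0.0002  0.0075  0.2     0.0176] [-6.72935998 14.93542818 24.88556586] 0.010945156100981448
```

```bash
python3 - <<'E'
from h import *
BY=np.array([-BX[1],BX[0]])
def prof(P,n):
    q=P[...,:2]-HG;x=q@BX;y=q@BY;r=[]
    for a in np.arange(-.15,-.0,.03):
        k=(abs(x-a)<.012)&(y>-.06)&(y<.06)&(P[...,2]>.09)&(P[...,2]<.14);r.append((k.sum(),np.round(np.median(P[...,2][k]),4) if k.sum() else None))
    print(n,r)
prof(cloud(dict(np.load("w4.npz"))),"w4")
for n in("wrist","side","scene"): prof(cloud(snap(n)),n)
o=ctrl.get_obs();print(o["force"],o["moment"],o["tool_pos"])
E
```

```text
w4 [(np.int64(4321), np.float64(0.1203)), (np.int64(4293), np.float64(0.1212)), (np.int64(4288), np.float64(0.1211)), (np.int64(4241), np.float64(0.1211)), (np.int64(4193), np.float64(0.1209))]
wrist [(np.int64(5542), np.float64(0.1206)), (np.int64(7038), np.float64(0.121)), (np.int64(8273), np.float64(0.121)), (np.int64(2791), np.float64(0.1207)), (np.int64(0), None)]
side [(np.int64(112), np.float64(0.1208)), (np.int64(116), np.float64(0.1224)), (np.int64(111), np.float64(0.1217)), (np.int64(115), np.float64(0.1223)), (np.int64(128), np.float64(0.1219))]
scene [(np.int64(112), np.float64(0.1209)), (np.int64(104), np.float64(0.1224)), (np.int64(100), np.float64(0.1224)), (np.int64(110), np.float64(0.1225)), (np.int64(114), np.float64(0.1226))]
[-3.5636619   9.02293899  8.53943191] [ 3.1731241   1.23746545 -0.03905223] [ 0.3486252  -0.31480582  0.12869111]
```

```bash
python3 drive.py '[[0,0,0,0,0.026],[0,0,0,0,0.026],[0,0,0,0,0.026],[0,0,-0.03,0,0.026],[0,0,-0.09,0,0.026],[0,0.0,-0.15,0,0.026],[0,0,-0.2,0,0.026],[0,0,-0.2,0,0.026]]'
python3 - <<'E'
from h import *
s=snap("side");cv2.imwrite("pics/s11.png",cv2.resize(s["frame"][110:370,240:460],None,fx=2.5,fy=2.2)[:,:,::-1])
P=cloud(s)
for y in(.045,0,-.045): print(blob(P,tray(0,y),.022,.08,.1))
E
```

```text
clock: 53.9
tool_pos: [0.3502, -0.3159, 0.3322]
orientation: [-179.5, -0.1, -103.3]
force: [0.0, 0.3, -1.2]
opening: 0.026
gripper_force: 0.0
[ 5.202e-01 -3.080e-02  3.810e-02  8.700e-02  9.340e-02  7.200e+01]
[ 5.131e-01 -7.630e-02  3.690e-02  8.680e-02  9.420e-02  5.800e+01]
[ 5.093e-01 -1.179e-01  3.640e-02  8.730e-02  9.310e-02  5.800e+01]
```

View pics/s11.png

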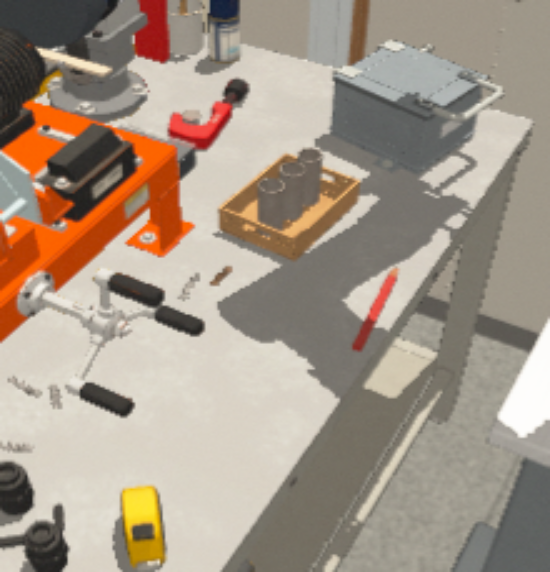

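Flap shut (410,95), three pipes in the folded tray (290,190), no rings left on the table, tape (142,525) and cutter (210,120) in place. Handing in.

```bash
python3 -c "
from plant import ctrl
print(ctrl.close_job())"
```

```text
the job is handed in; nothing more can be done
None
```

I handed the job in at about 54 s: all four tray walls are up, the three pipe lengths stand in the tray, both scrap rings are in the bin, and the flap was held by its bar and lowered shut slowly; the tape measure and pipe cutter were not touched, and the hand-in gave no verdict.

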